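# Fill the bead dispenser and hold its gate open at the mark

### The arm

A 7-joint arm with a two-finger parallel gripper is mounted at the origin on a cart in front of the work surface, level with it; the furniture and walls round the work are solid. World frame = base frame: x ahead of the robot, y to its left, z up, the work surface at z = 0. Lengths are in m, angles in rad, forces in N, time in s.
With the tool pointing down it reaches from about 0.4 to 0.85 m from the base axis. Payload 10.4 kg.
Tool frame: the origin (TCP) lies midway between the tips of the shut fingers; the grasp point (between the pads) lies 19 mm behind it; x points along the fingers, z is the direction in which the jaws open and shut, and the axes are right-handed (so a half turn about x gives the same grasp; the last joint's range is limited). The gripper opens to 87 mm and grips with 3 to 60 N. Pads are 19 mm wide; open, the fingers measure 117 mm over their backs; the gripper's body (75 mm by 190 mm) begins 51 mm behind the grasp point.
Start: joints at [-1.3, 0.332, -0.065, 1.46, 0.022, 1.35, -0.088], TCP at [0.181, 0.598, 0.223] pointing down, gripper open.
Joint ranges: [-2.6, 2.6], [-0.5, 2.12], [-1.47, 1.34], [0.16, 2.42], [-1.27, 4.41], [0.06, 2.06], [-2.6, 2.6]. Speed limits (rad/s): [2.22, 2.22, 2.79, 2.79, 3.14, 3.14, 3.14].

### API

Orientations are given as a unit quaternion [x, y, z, w].
In Python, from bench import read_state, camera, camera_params, close_job gives the robot as it stands.
- The arm moves only by the tool arm_command, never from a script. Its argument "targets" is a list of rows, each a list of 7 numbers: the closure in counts, from 0 (fully open) to 255 (shut), then the shift along the tool's x, y, z in mm, then the turn, a rotation vector about the tool's x, y, z in rad. A call has 1 to 10 rows; each row is the pose to reach, as a shift and turn from the pose commanded when the call began, along the tool's axes at that moment; what a row does not reach only later rows make up. A row lasts 1/10 s, in which the tool goes at most 50 mm and 8.59 degrees, less where a joint would pass 70% of its speed; a pose out of reach is approached as far as the arm can. A call with a gripper value outside its range is refused whole. The fingers move at their own pace and stop on an object; "newtons" is the grip in N (left out, the last holds). Time passes only in rows, so rows that repeat a pose let the fingers close. It gives the time, the measured TCP pose, the force and the opening at its end, in the units of the state.
- read_state(): the state, without advancing time (a new reading comes with each control period).
- camera(name): name is "scene" or "top" or "wrist"; returns the picture (420x560x3 uint8, red, green, blue); there is no depth.
- camera_params(name): a dict with "intrinsics" (3x3 intrinsics, pixels), "xyz" and "orientation" of the camera in the world; the wrist camera has in their place "mount" (4x4, takes a point from camera to tool coordinates, whose origin is the TCP and whose axes are the tool frame's). Camera axes: x right, y down, z forward; pixel columns grow to the right and rows downward; lengths in m; the calibration is good to about 2 mm. A picture is of the moment at which its call begins: read the wrist's pose just before it. camera_params takes no time and is no camera call.
- close_job(): hands the job in, once; it reports no verdict.
The state is a dict: "time": time; "joint_positions": joint angles; "joint_vel": joint speeds; "joint_torque": joint torques, N m; "ee_pos": TCP position; "eef_rot": TCP orientation; "ft_force": force on the tool from outside, world axes, zero at the start; "torque": the same for the moment, N m; "width": finger opening in m.
Only numpy, scipy, OpenCV 4.12 (cv2) and the standard library are available. Lean on these libraries where they do the work, as an engineer would, in place of code of your own. Each camera call takes 0.05 s, during which the arm holds its last target.

### The job

Pour all six beads from the orange cup into the dispenser's funnel while its gate is shut, and stand the empty cup upright on the table again. Then pull the gate's black handle straight out until the yellow pointer is in line with the red mark, so that all the beads drop into the tray below, and finish while still gripping the handle and holding the gate at the mark against its spring. Leave the blue spool, the glass dish and the white jar where they are.

Things in the scene. Friction and masses are not known exactly. Their poses are not given: they have to be found in the camera images.
- dispenser: Bead dispenser, fixed on the table: wooden catch tray (140 x 124 mm, walls 30 high, 5 thick), white funnel above it on four posts (x = +-61.5, y = +-53.5 mm, 116 high) with cross bars front and rear, two guide rails (y = +-34 mm, 8 wide, tops at 69 mm) sticking out in front. Origin: centre of its underside; x to its rear, y to its left, z up; its front (-x) faces roughly the robot.
- funnel_rim (a point): Centre of the funnel's open mouth, level with its rim, 125 mm above the table. Mouth 115 mm across inside, 124 mm outside; it narrows at about 45 degrees to a 48 mm round throat whose lower end, 65 mm above the table, is closed by the gate blade. Same axes as the dispenser.
- tray_floor (a point): Centre of the catch tray's floor, 5 mm above the table, straight under the funnel.
- gate (a joint): Spring-return gate: a flat steel blade under the funnel that slides straight out of the dispenser's front (its -x). Value: how far it is pulled, m; 0 shut, grows as it is pulled, hard stop at 0.085. A spring shuts it: about 3.5 N at 0, rising 1.1 N per 10 mm (about 10 N at the mark); let go, it snaps shut. There is no stop or click at the mark.
- pull (a point): Point on the gate's black upright pull (a paddle 12 mm thick along the dispenser's x, 40 mm wide along y; top 126 mm above the table), on its middle line, 108 mm above the table. Travels with the gate. Shut, it lies 112 mm in front of the funnel's axis, with about 40 mm free behind the paddle, before the posts, cross bar and funnel. Same axes as the dispenser.
- pointer (a point): The yellow pointer line on the gate blade (3 mm thick along the dispenser's x), near the left rail, 66 mm above the table. Travels with the gate. Shut, it lies 71 mm in front of the funnel's axis.
- mark: The red mark: a small clip fixed on top of the left rail (10 mm long foot with a 3 mm thick upright fin, 14 mm high). Origin: under the fin's middle, on the rail's top; same axes as the dispenser. It sits 52 to 64 mm in front of where the yellow pointer stands with the gate shut, different each time; pointer and fin are in line when their positions along the dispenser's x agree.
- cup: Orange open cup, 62 mm high, 50 mm across at the foot and 66 mm at the rim, wall 3 mm, inner floor 4 mm up, about 80 g (56 to 112). Origin: centre of its underside; z points up out of its mouth. Stands upright on the table at the left or right with the six beads in it.
- tumbler: Obstacle, fixed: white paper beaker with a black straw, about 104 mm across and 131 mm high (straw up to about 220 mm), between the dispenser and the right-hand place for the cup. Origin: centre of its underside.
- spool: Loose bystander: spool of blue thread, 51 mm across, 60 mm high, standing. Origin: centre of its underside. To be left alone.
- dish: Loose bystander: small eight-sided glass dish, 67 mm across, 18 mm high. Origin: centre of its underside. To be left alone.
- wax_jar: Loose bystander: low white jar, 45 mm across, about 20 mm high. Origin: centre of its underside. To be left alone.
- bead1: Round blue bead, 14 mm across, 10 g, one of six in the cup at the start. Origin: its centre (turns as it rolls).
- bead2: Round green bead, 14 mm across, 10 g, one of six in the cup at the start. Origin: its centre (turns as it rolls).
- bead3: Round brass bead, 14 mm across, 10 g, one of six in the cup at the start. Origin: its centre (turns as it rolls).
- bead4: Round blue bead, 14 mm across, 10 g, one of six in the cup at the start. Origin: its centre (turns as it rolls).
- bead5: Round green bead, 14 mm across, 10 g, one of six in the cup at the start. Origin: its centre (turns as it rolls).
- bead6: Round brass bead, 14 mm across, 10 g, one of six in the cup at the start. Origin: its centre (turns as it rolls).
Mind the look-alikes: they are no part of the job. Of the things like the cup, leave any that is green, purple or turquoise; of the rest the smaller one is meant.

How it is judged:
On the way:
1. all six beads lie in the funnel while the gate is shut (horizontal distance between each of bead1, bead2, bead3, bead4, bead5, bead6 and funnel_rim below 0.06 m and z of bead1 in the frame of dispenser between 0.062 and 0.125 m and z of bead2 in the frame of dispenser between 0.062 and 0.125 m and z of bead3 in the frame of dispenser between 0.062 and 0.125 m and z of bead4 in the frame of dispenser between 0.062 and 0.125 m and z of bead5 in the frame of dispenser between 0.062 and 0.125 m and z of bead6 in the frame of dispenser between 0.062 and 0.125 m and value of joint gate below 0.004 m), for 0.2 s.
At the end, for the whole second after the job is handed in: The gate is at rest with the yellow pointer within 4 mm of the red mark along the slide, held there by the fingers (at least 3 N between fingers and gate); all six beads lie in the catch tray; the cup stands upright (within 0.1 rad) on the table, at rest (x of pointer in the frame of mark between -0.004 and 0.004 m and velocity of joint gate between -0.01 and 0.01 m/s and contact force between the fingers and gate above 3 N and x of bead1 in the frame of dispenser between -0.067 and 0.067 m and y of bead1 in the frame of dispenser between -0.06 and 0.06 m and z of each of bead1, bead2, bead3, bead4, bead5, bead6 in the frame of dispenser below 0.045 m and x of bead2 in the frame of dispenser between -0.067 and 0.067 m and y of bead2 in the frame of dispenser between -0.06 and 0.06 m and x of bead3 in the frame of dispenser between -0.067 and 0.067 m and y of bead3 in the frame of dispenser between -0.06 and 0.06 m and x of bead4 in the frame of dispenser between -0.067 and 0.067 m and y of bead4 in the frame of dispenser between -0.06 and 0.06 m and x of bead5 in the frame of dispenser between -0.067 and 0.067 m and y of bead5 in the frame of dispenser between -0.06 and 0.06 m and x of bead6 in the frame of dispenser between -0.067 and 0.067 m and y of bead6 in the frame of dispenser between -0.06 and 0.06 m and angle between cup's own z axis and vertical below 0.1 rad and height (world z) of cup between -0.006 and 0.006 m and linear speed of cup below 0.02 m/s); the arm keeps its last pose, push and grip.
It fails at once if a bystander (spool, dish or jar) was moved by more than 30 mm (distance of any of spool, dish, wax_jar from where it was at the start of the episode above 0.03 m).
It also fails if it takes over 58 s, if anything falls off the work surface, if the arm or the gripper's body presses on something with over 40 N, if the wrist force passes 120 N, or if a joint passes its speed limit or range.

## Working session

There is one attempt and no reset: what is moved stays moved. The work goes in short steps, Python scripts to look and compute and a tool call to move; the robot and the scene stay as the last step left them, time stands still between calls to the robot, and variables do not carry over. Pictures are saved under pics/ and viewed, and the job is handed in when it is done.

Besides the shell and the picture viewer there is one more tool, called after "Request:" in YAML: its name, and indented under it one key for each argument. arm_command: Moves the arm, as the interface text tells. Its arguments: {"type":"object","properties":{"targets":{"type":"array"},"newtons":{"type":"number"}},"required":["targets"]}

```bash
mkdir -p pics
cat > h.py <<'E'
import numpy as np, cv2
from scipy.spatial.transform import Rotation as R
from bench import read_state, camera, camera_params, close_job
def save(name,f,img=None,crop=None,scale=1):
    im=camera(name) if img is None else img
    if crop: im=im[crop[1]:crop[3],crop[0]:crop[2]]
    if scale!=1: im=cv2.resize(im,None,fx=scale,fy=scale,interpolation=cv2.INTER_CUBIC)
    cv2.imwrite('pics/'+f,im[:,:,::-1]); return im
def pose(name,st=None):
    p=camera_params(name); K=np.array(p['intrinsics'])
    if name=='wrist':
        st=st or read_state(); M=np.array(p['mount']); T=np.eye(4); T[:3,:3]=R.from_quat(st['eef_rot']).as_matrix(); T[:3,3]=st['ee_pos']; C=T@M
        return K,C[:3,:3],C[:3,3]
    return K,R.from_quat(p['orientation']).as_matrix(),np.array(p['xyz'])
def atz(name,uv,z,st=None):
    K,Rm,t=pose(name,st); d=Rm@np.linalg.inv(K)@np.array([uv[0],uv[1],1.]); return t+d*(z-t[2])/d[2]
def proj(name,P,st=None):
    K,Rm,t=pose(name,st); q=K@(Rm.T@(np.array(P,float)-t)); return q[:2]/q[2]
E
python3 - <<'E'
from h import *
s=read_state(); print({k:np.round(v,3).tolist() for k,v in s.items()})
for n in('scene','top'):
    np.save(n+'.npy',camera(n)); save(n,n+'0.png',np.load(n+'.npy'))
    p=camera_params(n); print(n,p)
E
```

```text
{'time': 0.0, 'joint_positions': [-1.3, 0.333, -0.065, 1.461, 0.022, 1.35, -0.088], 'joint_vel': [0.001, 0.002, 0.001, -0.0, 0.002, 0.002, 0.0], 'joint_torque': [-0.0, -62.325, 0.025, -38.99, -0.061, 0.04, 0.0], 'ee_pos': [0.181, 0.598, 0.222], 'eef_rot': [-0.422, 0.568, 0.421, 0.567], 'ft_force': [0.545, -0.287, -0.041], 'torque': [0.01, -0.029, 0.004], 'width': 0.087}
scene {'intrinsics': array([[408.3745264 ,   0.        , 278.22921422],
       [  0.        , 408.3745264 , 208.16286786],
       [  0.        ,   0.        ,   1.        ]]), 'xyz': array([ 0.09719722, -0.76573282,  0.6881422 ]), 'orientation': array([ 0.84851654, -0.21915755,  0.12554691, -0.46500282])}
top {'intrinsics': array([[466.80879584,   0.        , 280.61684392],
       [  0.        , 466.80879584, 208.92192073],
       [  0.        ,   0.        ,   1.        ]]), 'xyz': array([0.3817553 , 0.03324819, 1.37129943]), 'orientation': array([-0.69718714,  0.71315151, -0.04463515,  0.05790269])}
```

View pics/scene0.png

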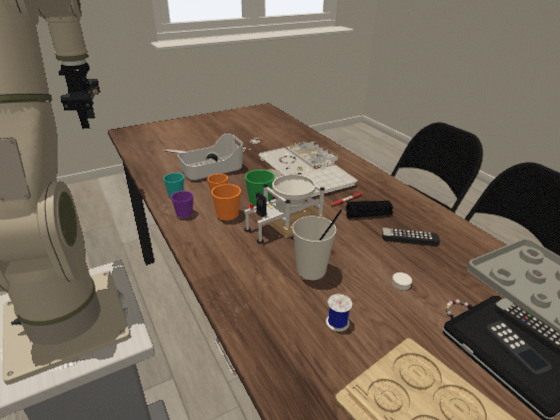

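View pics/top0.png

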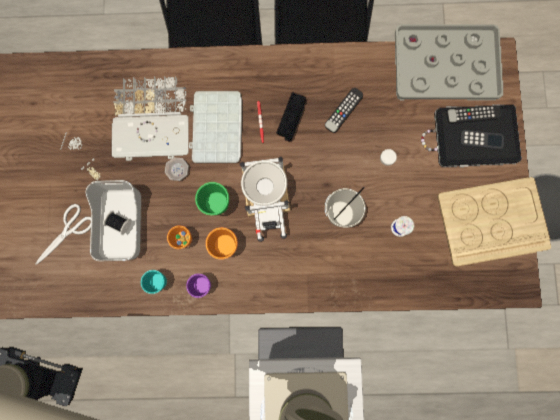

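Cup candidates in the top view:
- orange, small, with beads inside: (179,237)
- orange, larger: (221,243)
- green: (212,198)
- turquoise: (152,282)
- purple: (198,285)

By the description I want the smaller orange one at (179,237). I'll check it in a close crop and measure everything.

Run:
```python
from h import *
t=np.load('top.npy'); s=np.load('scene.npy')
save('top','topc.png',t,(130,145,310,305),4.4)
save('scene','scenec.png',s,(150,160,340,260),4.2)
for n,uv,z in [('cup rim',(179,237),.062),('big',(221,243),.08),('green',(212,198),.09),('teal',(152,282),.06),('purple',(198,285),.06),('funnel',(265,184),.125),('tumbler',(345,207),.131),('dish',(176,169),.018)]:
    print(n,atz('top',uv,z).round(3))
```

```text
cup rim [0.5   0.344 0.062]
big [0.479 0.223 0.08 ]
green [0.605 0.246 0.09 ]
teal [0.376 0.419 0.06 ]
purple [0.365 0.29  0.06 ]
funnel [0.634 0.096 0.125]
tumbler [ 0.564 -0.118  0.131]
dish [0.708 0.366 0.018]
```

View pics/topc.png

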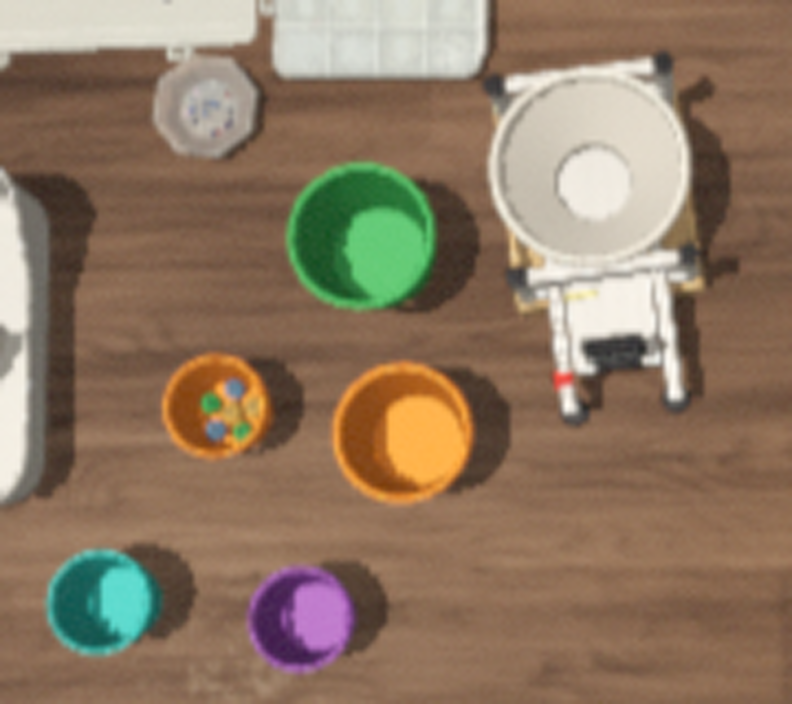

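View pics/scenec.png

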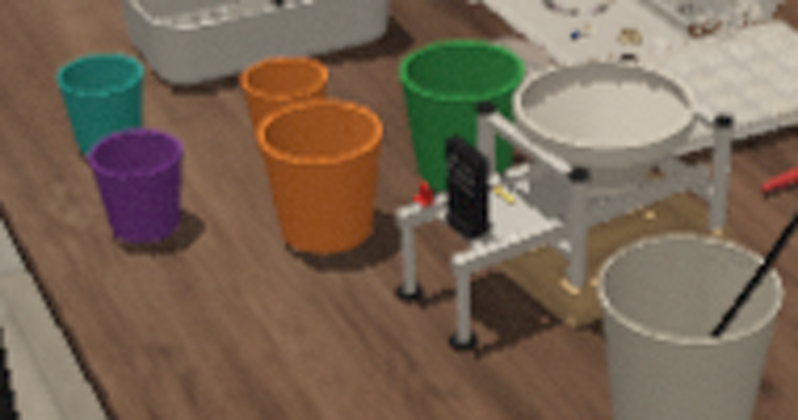

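The crop confirms it: the small orange cup holds the beads, with its rim centre at crop (217,405), which is (179.3,237) in the full picture. Next I'll fit the dispenser pose from the post caps and the funnel rim.

Run:
```python
from h import *
from scipy.optimize import least_squares
f=lambda c:np.array(c)/4.4+[130,145]-0.4
g=lambda c:np.array(c)/4.2+[150,160]-0.4
obs=[('top',f((497,87)),(.0615,.0535,.118)),('top',f((662,62)),(.0615,-.0535,.118)),('top',f((517,279)),(-.0615,.0535,.118)),('top',f((686,257)),(-.0615,-.0535,.118)),('top',f((590,167)),(0,0,.125)),
('scene',g((487,108)),(-.0615,.0535,.118)),('scene',g((578,173)),(-.0615,-.0535,.118)),('scene',g((723,122)),(.0615,-.0535,.118)),('scene',g((606,105)),(0,0,.125))]
def W(p,P): c,s=np.cos(p[2]),np.sin(p[2]); return np.array([p[0]+c*P[0]-s*P[1],p[1]+s*P[0]+c*P[1],P[2]])
def res(p): return np.concatenate([proj(n,W(p,P))-uv for n,uv,P in obs])
r=least_squares(res,[.63,.1,0],loss='soft_l1'); p=r.x
print(p.round(4)); print(r.fun.reshape(-1,2).round(1) if False else res(p).reshape(-1,2).round(1))
def toD(w): c,s=np.cos(p[2]),np.sin(p[2]); d=w[:2]-p[:2]; return (c*d[0]+s*d[1],-s*d[0]+c*d[1])
print('mark',np.round(toD(atz('top',f((563,380)),.080)),4)); print('ptr',np.round(toD(atz('top',f((583,295)),.066)),4))
print('mark sc',np.round(toD(atz('scene',g((424,193)),.076)),4)); print('ptr sc',np.round(toD(atz('scene',g((505,194)),.066)),4))
print('pull top',np.round(toD(atz('top',f((613,343)),.126)),4))
print('pull W',W(p,(-.112,0,.108)))
np.save('disp.npy',p)
print('cup', atz('top',f((217,405)),.062).round(4), 'scene',atz('scene',g((285,80)),.062).round(4))
print('start R',R.from_quat(read_state()['eef_rot']).as_matrix().round(3))
```

```text
[0.637  0.0985 0.105 ]
[[-0.4 -0.3]
 [ 0.6  0.5]
 [ 0.2 -0.1]
 [ 0.9 -0.1]
 [ 0.3  0.3]
 [-0.5 -1.2]
 [-0.  -0.7]
 [ 0.4 -1.3]
 [-0.4 -1. ]]
mark [-0.1236  0.0356]
ptr [-0.0693  0.0171]
mark sc [-0.1226  0.0363]
ptr sc [-0.0695  0.0177]
pull top [-0.1098 -0.    ]
pull W [0.52565429 0.08676173 0.108     ]
cup [0.5013 0.3446 0.062 ] scene [0.4987 0.3395 0.062 ]
start R [[-0.    -0.957  0.29 ]
 [-0.001  0.29   0.957]
 [-1.    -0.    -0.001]]
```

Dispenser pose: x 0.637, y 0.0985, yaw 0.105 rad, with residuals of about 1 px. The mark is 53–54 mm in front of the pointer. First move: go over toward the cup, pitching the tool 45°. This also gives me data for a kinematic model.

Request:
arm_command:
  targets:
    - [0, 2, -28, -16, 0, 0, -0.08]
    - [0, 4, -55, -31, 0, 0, -0.16]
    - [0, 6, -83, -47, 0, 0, -0.24]
    - [0, 8, -110, -62, 0, 0, -0.31]
    - [0, 10, -138, -78, 0, 0, -0.39]
  newtons: 15

```text
time: 0.6
ee_pos: [0.2913, 0.4827, 0.2125]
eef_rot: [-0.524, 0.475, 0.303, 0.639]
ft_force: [-0.8, 0.6, 0.2]
width: 0.0872
```

Run:
```python
from h import *; import json
s=read_state(); print(s['joint_positions'],s['ee_pos'],s['eef_rot'],s['time'])
open('fk.jsonl','a').write(json.dumps([list(map(float,s[k])) for k in('joint_positions','ee_pos','eef_rot')])+'\n')
```

```text
[-1.350884    0.18366751 -0.00192654  1.72364485  0.40894882  1.28937557
 -0.20164225] [0.29131701 0.48270787 0.21248885] [-0.52415558  0.47460801  0.30257657  0.6391053 ] 0.6
```

Request:
arm_command:
  targets:
    - [0, -17, -24, -16, 0, 0, -0.08]
    - [0, -34, -48, -31, 0, 0, -0.16]
    - [0, -51, -72, -47, 0, 0, -0.24]
    - [0, -68, -96, -62, 0, 0, -0.31]
    - [0, -85, -120, -78, 0, 0, -0.39]

```text
time: 1.1
ee_pos: [0.3435, 0.3854, 0.3378]
eef_rot: [-0.606, 0.364, 0.173, 0.686]
ft_force: [-0.9, 1.0, 0.1]
width: 0.087
```

Run:
```python
from h import *; import json
s=read_state(); print(s['joint_positions'],s['ee_pos'],s['eef_rot'],s['time'])
open('fk.jsonl','a').write(json.dumps([list(map(float,s[k])) for k in('joint_positions','ee_pos','eef_rot')])+'\n')
print(R.from_quat(s['eef_rot']).as_matrix().round(3))
st=s; save('wrist','w1.png')
```

```text
[-1.41764025 -0.01694051 -0.02231894  1.83448006  0.77131387  1.50839004
 -0.28857147] [0.34352602 0.38540829 0.33783838] [-0.60606133  0.36405843  0.17291105  0.68574987] 1.1
[[ 0.675 -0.678  0.29 ]
 [-0.204  0.206  0.957]
 [-0.709 -0.705  0.   ]]
```

View pics/w1.png

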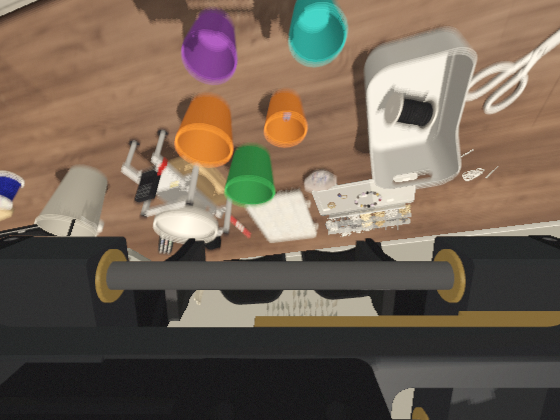

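The wrist view shows the small orange cup at (285,118), with the larger orange one at (205,130), green at (250,175), teal at (317,30) and purple at (210,45). Now I'll fit the arm kinematics so I can plan the pour.

```bash
cat > kin.py <<'E'
from h import *; import json, itertools
from scipy.optimize import least_squares
def load():
    D=[json.loads(l) for l in open('fk.jsonl')]
    return [(np.array(a),np.array(b),R.from_quat(c).as_matrix()) for a,b,c in D]
Rz=lambda a:R.from_euler('z',a).as_matrix(); Ry=lambda a:R.from_euler('y',a).as_matrix()
def fk(q,prm,sg):
    h,L1,a3,L2,L3,off,x0,y0=prm
    s=sg
    A=Rz(s[0]*q[0]); p=np.array([x0,y0,h])
    p=p+A@np.array([off,0,0]); A=A@Ry(s[1]*q[1])@Rz(s[2]*q[2]); p=p+A@np.array([a3,0,L1])
    A=A@Ry(s[3]*q[3]); p=p+A@np.array([-a3,0,0]); A=A@Rz(s[4]*q[4]); p=p+A@np.array([0,0,L2])
    A=A@Ry(s[5]*q[5])@Rz(s[6]*q[6]); p=p+A@np.array([0,0,L3])
    return p,A
E
cat >> fk.jsonl <<'E'
[[-1.3, 0.333, -0.065, 1.461, 0.022, 1.35, -0.088],[0.181,0.598,0.222],[-0.422, 0.568, 0.421, 0.567]]
E
python3 - <<'E'
from kin import *
D=load()
best=[]
for sg in itertools.product([1,-1],repeat=7):
    # orientation: constant tool offset; R = A*C
    Rs=[Rm.T@np.eye(3) for _,_,Rm in D]
    C=[fk(q,[0]*8,sg)[1].T@Rm for q,_,Rm in D]
    e=sum(np.linalg.norm(R.from_matrix(C[i].T@C[0]).as_rotvec()) for i in range(1,len(C)))
    best.append((e,sg,C[0]))
best.sort(key=lambda x:x[0])
for b in best[:4]: print(round(b[0],4),b[1]); print(b[2].round(3))
sg=best[0][1]
f=lambda p:np.concatenate([fk(q,p,sg)[0]-x for q,x,_ in D])
r=least_squares(lambda p:np.concatenate([f(p)*1000,(p-[.3,.4,.0,.4,.25,0,0,0])*[.1,.1,10,.1,.1,10,1,1]]),[.3,.4,0,.4,.25,0,0,0]); print(r.x.round(4),(f(r.x)*1000).round(1))
E
```

```text
0.0007 (-1, 1, -1, 1, -1, 1, -1)
[[ 0.  0. -1.]
 [-0.  1.  0.]
 [ 1.  0.  0.]]
0.1671 (-1, 1, 1, 1, -1, 1, -1)
[[-0.001  0.004 -1.   ]
 [ 0.001  1.     0.004]
 [ 1.    -0.001 -0.001]]
0.2438 (1, -1, -1, -1, -1, -1, 1)
[[-0.137  0.722  0.678]
 [-0.095 -0.691  0.717]
 [ 0.986  0.034  0.163]]
0.2616 (-1, -1, 1, -1, 1, -1, 1)
[[ 0.056 -0.136 -0.989]
 [ 0.004  0.991 -0.136]
 [ 0.998  0.004  0.056]]
[ 0.2796  0.4344 -0.0037  0.4855  0.3584  0.0511  0.0339 -0.0471] [ 0.4  0.5 -0.  -0.1 -0.2 -0.2 -0.3 -0.2  0.2]
```

Run:
```python
from kin import *
D=load(); sg=(-1,1,-1,1,-1,1,-1)
f=lambda p:np.concatenate([fk(q,np.r_[p,0,0],sg)[0]-x for q,x,_ in D])*1000
r=least_squares(f,[.3,.4,0,.4,.25,0]); print(r.x.round(4),f(r.x).round(1))
r=least_squares(lambda p:f(np.r_[p[:2],0,p[2:],0]),[.3,.4,.4,.25]); print(r.x.round(4),r.fun.round(1))
st=read_state()
for uv in [(285,122)]: print(atz('wrist',uv,.062))
```

```text
[ 0.3523  0.4146 -0.078   0.2483  0.4232  0.3388] [-17.3   3.7  15.1  11.6  -1.4  -8.6 -24.9   6.7  -6.5]
[0.3409 0.4309 0.496  0.4245] [-17.4   4.2  -3.9   4.8  -2.4  11.8 -45.1  10.7  -7.9]
[0.49428734 0.34725284 0.062     ]
```

```bash
cat > rec.py <<'E'
from h import *; import json
s=read_state()
open('fk.jsonl','a').write(json.dumps([list(map(float,s[k])) for k in('joint_positions','ee_pos','eef_rot')])+'\n')
print(np.round(s['time'],2),np.round(s['joint_positions'],3),np.round(s['ee_pos'],4),np.round(s['ft_force'],1),s['width']); print(R.from_quat(s['eef_rot']).as_matrix().round(3))
E
echo
```

```text
(no output)
```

Request:
arm_command:
  targets:
    - [0, 35, 15, 1, 0, 0, 0]
    - [0, 70, 30, 2, 0, 0, 0]
    - [0, 110, 47, 3, 0, 0, 0]

```text
time: 1.45
ee_pos: [0.3862, 0.3767, 0.2245]
eef_rot: [-0.605, 0.365, 0.175, 0.686]
ft_force: [-0.2, 0.9, -0.3]
width: 0.0869
```

```bash
python3 rec.py
```

```text
1.45 [-1.368  0.082  0.024  1.979  0.822  1.271 -0.401] [0.3862 0.3767 0.2245] [-0.2  0.9 -0.3] 0.08688820474566908
[[ 0.673 -0.681  0.289]
 [-0.202  0.207  0.957]
 [-0.712 -0.702  0.002]]
```

Request:
arm_command:
  targets:
    - [0, 35, 15, 1, 0, 0, 0]
    - [0, 70, 30, 2, 0, 0, 0]
    - [0, 105, 45, 3, 0, 0, 0]
    - [0, 105, 45, 3, 0, 0, 0]

```text
time: 1.85
ee_pos: [0.4272, 0.3635, 0.115]
eef_rot: [-0.607, 0.367, 0.173, 0.683]
ft_force: [0.4, -0.6, 0.9]
width: 0.0871
```

```bash
python3 rec.py
python3 - <<'E'
from h import *
save('wrist','w2.png')
E
```

```text
1.85 [-1.32   0.249  0.072  2.057  0.916  1.055 -0.538] [0.4272 0.3635 0.115 ] [ 0.4 -0.6  0.9] 0.08714151907377299
[[ 0.671 -0.682  0.292]
 [-0.211  0.203  0.956]
 [-0.711 -0.703 -0.008]]
```

View pics/w2.png

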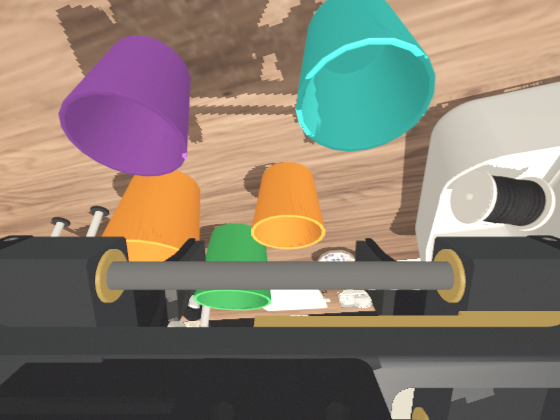

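Run:
```python
from kin import *
s=read_state()
c=atz('wrist',(288.5,230),.062); print('cup rim',c)
b=atz('wrist',(287,166),.0); print('foot near edge-ish',b)
Rm=R.from_quat(s['eef_rot']).as_matrix()
for cc in (c,[.5013,.3446,.062]): print((Rm.T@(np.array(cc)-s['ee_pos'])*1000).round(1))
print(camera_params('wrist')['mount'].round(3))
# general kin fit
D=load(); sg=(-1,1,-1,1,-1,1,-1)
def fkg(q,p):
    s=sg; A=Rz(s[0]*q[0]); x=np.array([0,0,p[0]])+A@[p[1],p[2],0]
    A=A@Ry(q[1])@Rz(-q[2]); x=x+A@[p[3],p[4],p[5]]
    A=A@Ry(q[3])@Rz(-q[4]); x=x+A@[p[6],p[7],p[8]]
    A=A@Ry(q[5])@Rz(-q[6]); return x+A@[0,0,p[9]],A
f=lambda p:np.concatenate([fkg(q,p)[0]-x for q,x,_ in D])*1000
p0=np.array([.3,0,0,0,0,.4,0,0,.4,.25])
r=least_squares(lambda p:np.r_[f(p),(p-p0)*np.array([1,5,5,5,5,1,5,5,1,1])*3],p0); print(r.x.round(4)); print(f(r.x).round(1))
```

```text
cup rim [0.49787343 0.35188534 0.062     ]
foot near edge-ish [0.48500204 0.35468344 0.        ]
[ 90. -12.   8.]
[ 93.8 -15.8   2. ]
[[ 0.    -0.248  0.969 -0.162]
 [-0.001 -0.969 -0.248  0.069]
 [ 1.    -0.001 -0.001  0.001]
 [ 0.     0.     0.     1.   ]]
[ 2.570e-01  3.000e-04 -2.310e-02 -1.200e-03 -2.220e-02  4.496e-01
  8.000e-04 -6.000e-04  4.909e-01  3.508e-01]
[ 0.1  0.   0.1 -0.   0.  -0.  -0.1 -0.  -0.1 -0.  -0.  -0.1 -0.   0.
  0. ]
```

Run:
```python
from h import *
s=read_state(); s2=None
im=camera('wrist'); save('wrist','w2c.png',im,(220,150,360,255),5)
for c in ([.5013,.3446],[.498,.352],[.499,.348]):
    print(proj('wrist',[*c,.062],s).round(1),proj('top',[*c,.062]).round(1),proj('scene',[*c,.062]).round(1))
ims=np.load('scene.npy'); save('scene','sc2.png',ims,(195,165,245,225),10)
imt=np.load('top.npy'); save('top','tc2.png',imt,(160,215,200,260),12)
```

```text
[281.7 232.8] [178.9 236.6] [217.6 177.8]
[288.7 230. ] [176.3 237.9] [215.8 177.1]
[284.6 231.1] [177.7 237.5] [216.5 177.5]
```

View pics/w2c.png

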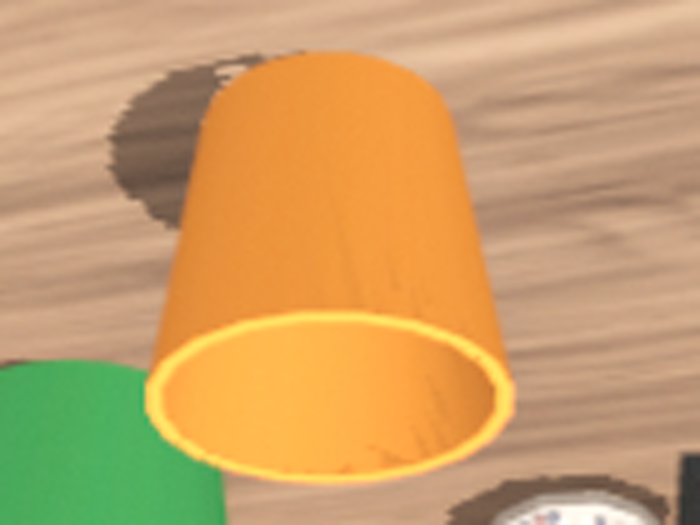

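View pics/tc2.png

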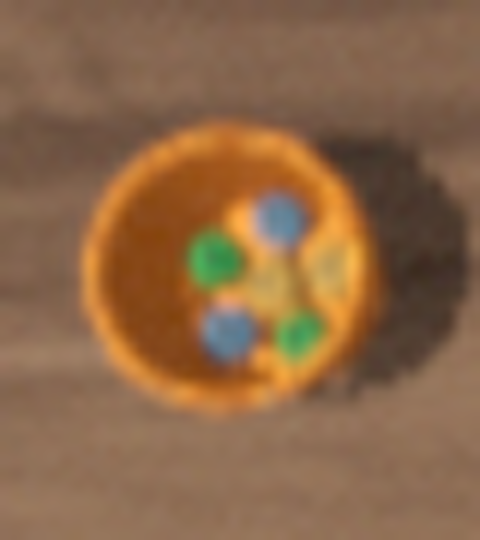

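```bash
cat >> kin.py <<'E'
sg=(-1,1,-1,1,-1,1,-1)
def fkg(q,p,pts=False):
    A=Rz(-q[0]); x=np.array([0,0,p[0]])+A@[p[1],p[2],0]
    A=A@Ry(q[1])@Rz(-q[2]); x=x+A@[p[3],p[4],p[5]]; el=x
    A=A@Ry(q[3])@Rz(-q[4]); x=x+A@[p[6],p[7],p[8]]; wr=x
    A=A@Ry(q[5])@Rz(-q[6]); t=x+A@[0,0,p[9]]
    return (t,A,el,wr) if pts else (t,A)
C=np.array([[0,0,-1.],[0,1,0],[1,0,0]])
def fitp():
    D=load(); p0=np.array([.3,0,0,0,0,.4,0,0,.4,.25])
    f=lambda p:np.concatenate([fkg(q,p)[0]-x for q,x,_ in D])*1000
    return least_squares(lambda p:np.r_[f(p),(p-p0)*np.array([1,5,5,5,5,1,5,5,1,1])*3],p0).x
LO=np.array([-2.6,-.5,-1.47,.16,-1.27,.06,-2.6]);HI=np.array([2.6,2.12,1.34,2.42,4.41,2.06,2.6])
def ik(pos,Rm,q0,P,w=.01):
    def f(q):
        t,A=fkg(q,P); return np.r_[(t-pos)*10,R.from_matrix((A@C).T@Rm).as_rotvec()*3,(q-q0)*w]
    r=least_squares(f,np.clip(q0,LO+.02,HI-.02),bounds=(LO+.01,HI-.01)); t,A=fkg(r.x,P)
    return r.x,np.linalg.norm(t-pos),np.linalg.norm(R.from_matrix((A@C).T@Rm).as_rotvec())
E
cat > plan.py <<'E'
from kin import *
P=fitp(); disp=np.load('disp.npy'); F=np.array([disp[0],disp[1],.125])
cyl=[(F[0],F[1],.066,.13),(.564,-.118,.058,.14),(.605,.246,.05,.1),(.479,.223,.047,.09)]
q0=np.array(read_state()['joint_positions'])
box=np.array([[x,y,z] for x in(-.07,-.11,-.15,-.2) for y in(-.0375,0,.0375) for z in np.linspace(-.095,.095,9)])
fing=np.array([[x,y,z] for x in(0,-.02,-.04,-.07) for y in(-.01,.01) for z in(-.05,-.03,.03,.05)])
def clear(T,Rm):
    w=np.r_[box,fing]@Rm.T+T; m=w[:,2].min()
    for x,y,r,h in cyl:
        rr=np.hypot(w[:,0]-x,w[:,1]-y)-r; hh=w[:,2]-h
        m=min(m,np.max(np.c_[rr,hh],axis=1).min())
    return m
def tool(p,phi,tau,az,E):
    # cup frame with jaw horizontal; returns T,R
    l=np.array([np.cos(az),np.sin(az),0]); z=np.array([0,0,1.]); n=np.cross(z,l)
    c=np.cos(tau)*z+np.sin(tau)*l; d=np.cos(tau)*l-np.sin(tau)*z
    f=np.cos(phi)*d+np.sin(phi)*n
    tx=np.cos(p)*f-np.sin(p)*c; tz=np.cross(c,f); ty=np.cross(tz,tx)
    G=E-c*(.062-zg)-d*.033
    return G+.019*tx,np.c_[tx,ty,tz],G
zg=.042
E
python3 - <<'E'
from plan import *
print(P.round(3))
out=[]
for p in (30,45):
  for phi in range(-180,180,30):
    for az in range(-180,180,30):
      for tau in (105,):
        E=F+np.array([0,0,.015])-.012*np.r_[np.cos(np.radians(az)),np.sin(np.radians(az)),0]
        T,Rm,G=tool(*np.radians([p,phi,tau,az]),E)
        cl=clear(T,Rm)
        if cl<0.0: continue
        for j in (0,):
            q,e1,e2=ik(T,Rm,q0,P,.003)
        if e1<.004 and e2<.03:
            m=np.minimum(q-LO,HI-q).min(); out.append((np.abs(q-q0).max(),p,phi,az,cl,m,q))
out.sort(key=lambda x:x[0])
for o in out[:25]: print(round(o[0],2),o[1:4],round(o[4],3),round(o[5],2),o[6].round(2))
E
```

```text
[ 0.257  0.    -0.023 -0.001 -0.022  0.45   0.001 -0.001  0.491  0.351]
1.36 (30, 0, -180) 0.027 0.01 [-1.54  0.21  1.33  2.16  0.03  0.16 -1.9 ]
1.44 (30, 0, -30) 0.027 0.12 [ 0.12  0.91 -0.35  0.94 -0.22  1.94  0.84]
1.5 (30, 0, -60) 0.027 0.44 [ 0.18  0.72 -0.2   1.24 -0.53  1.62  0.61]
1.52 (30, -30, -90) 0.005 0.31 [ 0.19  0.84 -0.21  1.12 -0.6   1.75 -0.01]
1.64 (45, 0, -60) 0.029 0.32 [ 0.32  0.88 -0.36  1.15 -0.59  1.74  0.6 ]
1.68 (45, -30, -90) 0.007 0.35 [ 0.3   0.88 -0.27  1.2  -0.77  1.71  0.06]
1.73 (45, 30, -30) 0.007 0.2 [ 0.41  1.03 -0.61  1.03 -0.43  1.86  1.1 ]
1.74 (30, 30, -30) 0.005 0.43 [ 0.36  0.79 -0.42  1.24 -0.51  1.63  1.21]
1.76 (30, 0, -90) 0.027 0.42 [ 0.06  0.5   0.06  1.58 -0.85  1.3   0.46]
1.79 (30, 30, -180) 0.005 0.01 [-1.64  0.71  1.33  2.04  0.32  0.43 -2.32]
1.81 (45, 30, -60) 0.007 0.38 [ 0.41  0.72 -0.29  1.48 -0.89  1.48  1.17]
1.86 (30, -30, -120) 0.005 0.32 [ 0.12  0.6   0.04  1.51 -0.95  1.41 -0.09]
1.88 (30, 30, -60) 0.005 0.31 [ 0.18  0.52 -0.01  1.64 -0.96  1.31  1.19]
1.9 (30, 30, 0) 0.005 0.03 [ 0.25  1.03 -0.58  0.87 -0.17  2.03  1.37]
1.94 (45, 0, -90) 0.029 0.25 [ 0.21  0.61 -0.04  1.58 -1.02  1.4   0.61]
2.01 (30, 0, -120) 0.027 0.18 [-0.21  0.3   0.33  1.89 -1.09  0.93  0.25]
2.02 (45, -30, 150) 0.007 0.08 [-1.02  0.18  0.6   2.34  2.23  0.59  1.48]
2.02 (30, 0, -150) 0.027 0.17 [-0.49  0.12  0.43  2.1  -1.1   0.4  -0.2 ]
2.05 (30, 30, 150) 0.005 0.01 [-1.41  0.85  1.15  1.71  0.22  0.97 -2.59]
2.05 (45, 30, 150) 0.007 0.01 [-1.59  1.11  1.33  1.85  0.11  0.74 -2.59]
2.09 (30, -30, 30) 0.005 0.06 [-0.45  0.88 -0.05  1.04  0.56  2.    1.55]
2.12 (45, -30, -120) 0.007 0.06 [ 0.18  0.61  0.05  1.65 -1.21  1.39  0.12]
2.18 (45, 30, -90) 0.007 0.01 [ 0.51  0.48 -0.35  1.89 -1.26  1.03  1.22]
2.18 (45, 0, -120) 0.029 0.01 [ 0.48  0.39 -0.36  1.93 -1.26  0.87  0.54]
2.18 (30, -30, -150) 0.005 0.01 [-0.06  0.37  0.24  1.88 -1.26  1.03 -0.18]
```

Run:
```python
from plan import *
A=atz('top',(335,218),.10);B=atz('top',(363,188),.22); print('straw',A,B)
straw=np.array([A+(B-A)*t for t in np.linspace(0,1.05,30)])
for p in (35,45):
  for az in (-20,-30,-40,-50,-60):
    for tau in (95,105,115):
        E=F+np.array([0,0,.015])-.012*np.r_[np.cos(np.radians(az)),np.sin(np.radians(az)),0]
        T,Rm,G=tool(*np.radians([p,0,tau,az]),E)
        q=np.array([0.1,.8,-.2,1.2,-.4,1.7,.6]); q,e1,e2=ik(T,Rm,q,P,.003)
        loc=(straw-T)@Rm; d=np.maximum(np.maximum(np.abs(loc[:,1])-.045,np.abs(loc[:,2])-.095),loc[:,0]+.06).min()
        wr=fkg(q,P,True)[3]; el=fkg(q,P,True)[2]
        # forearm distance to straw
        ts=np.linspace(0,1,20)[:,None]; seg=np.r_[el+(wr-el)*ts, wr+(T-.15*Rm[:,0]-wr)*ts]
        dl=np.linalg.norm(seg[:,None]-straw[None],axis=2).min()
        print(p,az,tau,'err',round(e1,4),round(e2,3),'marg',np.minimum(q-LO,HI-q).min().round(2),'cl',round(clear(T,Rm),3),'straw',round(d,3),round(dl,3),q.round(2))
```

```text
straw [ 0.53914851 -0.09319362  0.1       ] [ 0.59817526 -0.15396181  0.22      ]
35 -20 95 err 0.0 0.0 marg 0.13 cl 0.024 straw 0.119 0.256 [ 0.02  0.86 -0.25  0.98 -0.17  1.93  1.01]
35 -20 105 err 0.0075 0.038 marg 0.01 cl 0.027 straw 0.119 0.251 [ 0.12  0.98 -0.44  0.87 -0.13  2.05  0.92]
35 -20 115 err 0.028 0.14 marg 0.01 cl 0.03 straw 0.119 0.211 [ 0.22  1.04 -0.6   0.89 -0.12  2.05  0.84]
35 -30 95 err 0.0 0.0 marg 0.21 cl 0.024 straw 0.12 0.247 [ 0.06  0.82 -0.24  1.04 -0.25  1.85  0.89]
35 -30 105 err 0.0 0.0 marg 0.04 cl 0.027 straw 0.12 0.242 [ 0.08  0.96 -0.25  0.88 -0.32  2.02  0.87]
35 -30 115 err 0.0127 0.064 marg 0.01 cl 0.03 straw 0.12 0.182 [ 0.3   1.1  -0.73  0.84 -0.12  2.05  0.66]
35 -40 95 err 0.0 0.0 marg 0.29 cl 0.024 straw 0.115 0.238 [ 0.1   0.78 -0.23  1.11 -0.33  1.77  0.78]
35 -40 105 err 0.0 0.0 marg 0.15 cl 0.027 straw 0.115 0.228 [ 0.13  0.9  -0.25  0.99 -0.41  1.91  0.77]
35 -40 115 err 0.0 0.0 marg 0.01 cl 0.03 straw 0.115 0.196 [ 0.16  1.03 -0.28  0.86 -0.49  2.05  0.73]
35 -50 95 err 0.0 0.0 marg 0.39 cl 0.024 straw 0.097 0.227 [ 0.13  0.73 -0.22 
[... 1414 characters left out ...]
 marg 0.01 cl 0.031 straw 0.115 0.111 [ 0.43  1.26 -1.    0.81 -0.11  2.05  0.42]
45 -50 95 err 0.0 0.0 marg 0.28 cl 0.025 straw 0.097 0.212 [ 0.17  0.83 -0.25  1.11 -0.49  1.78  0.69]
45 -50 105 err 0.0 0.0 marg 0.16 cl 0.029 straw 0.097 0.189 [ 0.22  0.94 -0.28  1.02 -0.57  1.9   0.68]
45 -50 115 err 0.0 0.0 marg 0.06 cl 0.031 straw 0.097 0.147 [ 0.25  1.05 -0.32  0.93 -0.65  2.    0.64]
45 -60 95 err 0.0 0.0 marg 0.4 cl 0.025 straw 0.065 0.193 [ 0.21  0.76 -0.23  1.23 -0.57  1.66  0.62]
45 -60 105 err 0.0 0.0 marg 0.3 cl 0.029 straw 0.064 0.174 [ 0.26  0.87 -0.27  1.16 -0.65  1.76  0.63]
45 -60 115 err 0.0 0.0 marg 0.21 cl 0.031 straw 0.064 0.14 [ 0.31  0.97 -0.31  1.09 -0.72  1.85  0.63]
```

The fitted kinematics reproduce the readings to 0.1 mm. The pour plan:
1. Grasp at 45° pitch.
2. Tilt forward past vertical, with the pour direction at azimuth about −60°.

The plan keeps to joint limits and clears the obstacles. Now the grasp approach.

Request:
arm_command:
  targets:
    - [0, 25, 0, 5, 0, 0, 0]
    - [0, 50, 0, 5, 0, 0, 0]
    - [0, 75, 0, 5, 0, 0, 0]
    - [0, 100, 0, 5, 0, 0, 0]
    - [0, 123, 0, 5, 0, 0, 0]
    - [0, 123, 0, 5, 0, 0, 0]
  newtons: 15

```text
time: 2.55
ee_pos: [0.5124, 0.3464, 0.0324]
eef_rot: [-0.605, 0.365, 0.173, 0.686]
ft_force: [-0.6, -0.6, -1.1]
width: 0.0872
```

```bash
python3 rec.py
python3 - <<'E'
from h import *
save('wrist','w3.png')
save('top','t3.png',None,(140,190,260,290),6)
E
```

```text
2.55 [-1.219  0.444  0.158  2.031  1.058  0.826 -0.618] [0.5124 0.3464 0.0324] [-0.6 -0.6 -1.1] 0.08715952633347171
[[ 0.673 -0.679  0.291]
 [-0.205  0.207  0.957]
 [-0.71  -0.704  0.   ]]
```

View pics/w3.png

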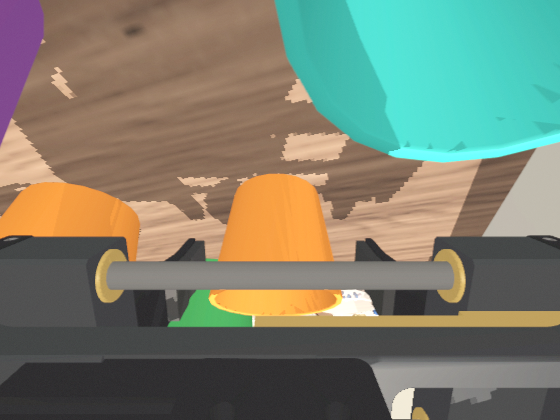

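View pics/t3.png

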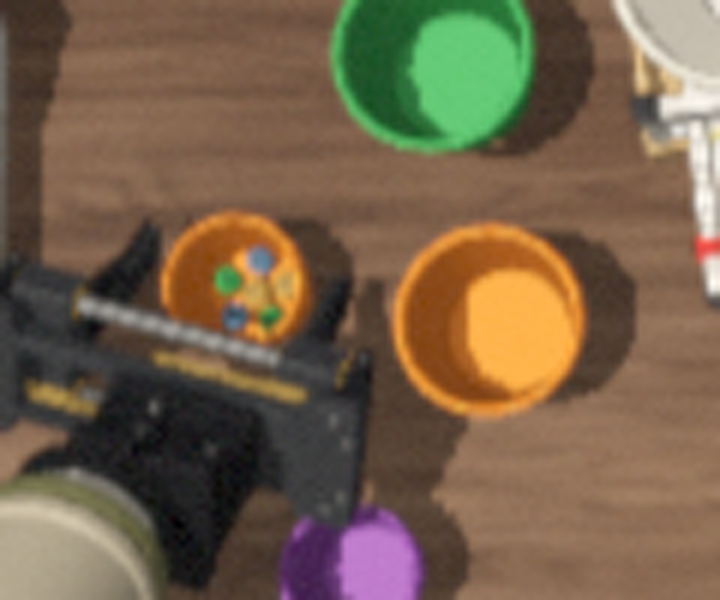

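The fingers straddle the small orange cup and are centred within about 2 mm: top crop shows the tips at (150,225) and (345,285), the cup at (236,278). The larger orange cup is clear. Closing.

Request:
arm_command:
  targets:
    - [255, 0, 0, 0, 0, 0, 0]
    - [255, 0, 0, 0, 0, 0, 0]
    - [255, 0, 0, 0, 0, 0, 0]
    - [255, 0, 0, 0, 0, 0, 0]
    - [255, 0, 0, 0, 0, 0, 0]
    - [255, 0, 0, 0, 0, 0, 0]
    - [255, 0, 0, 0, 0, 0, 0]
  newtons: 15

```text
time: 3.35
ee_pos: [0.5114, 0.3468, 0.0321]
eef_rot: [-0.606, 0.365, 0.174, 0.685]
ft_force: [-4.2, -1.9, 5.6]
width: 0.0623
```

```bash
python3 rec.py
```

```text
3.35 [-1.22   0.444  0.157  2.032  1.058  0.826 -0.618] [0.5114 0.3468 0.0321] [-4.2 -1.9  5.6] 0.06234737413770729
[[ 0.673 -0.68   0.29 ]
 [-0.204  0.206  0.957]
 [-0.711 -0.704  0.   ]]
```

Gripped at 62.3 mm, which is the cup's diameter about 47 mm up. Now a slow lift.

Request:
arm_command:
  targets:
    - [255, -7, -7, 0, 0, 0, 0]
    - [255, -21, -21, 0, 0, 0, 0]
    - [255, -35, -35, 0, 0, 0, 0]
    - [255, -50, -50, 0, 0, 0, 0]
    - [255, -71, -70, 0, 0, 0, 0]
    - [255, -92, -91, 0, 0, 0, 0]
    - [255, -106, -105, 0, 0, 0, 0]
    - [255, -106, -105, 0, 0, 0, 0]

```text
time: 4.15
ee_pos: [0.5121, 0.3479, 0.1843]
eef_rot: [-0.604, 0.364, 0.174, 0.687]
ft_force: [-0.2, 0.4, -2.2]
width: 0.0623
```

```bash
python3 rec.py
python3 - <<'E'
from h import *
save('scene','s4.png',None,(120,80,360,260),3.3)
save('top','t4.png',None,(100,170,260,290),5)
E
```

```text
4.15 [-1.203  0.19   0.133  1.955  0.9    1.027 -0.3  ] [0.5121 0.3479 0.1843] [-0.2  0.4 -2.2] 0.062279073285804065
[[ 0.675 -0.679  0.289]
 [-0.2    0.209  0.957]
 [-0.711 -0.704  0.005]]
```

View pics/s4.png

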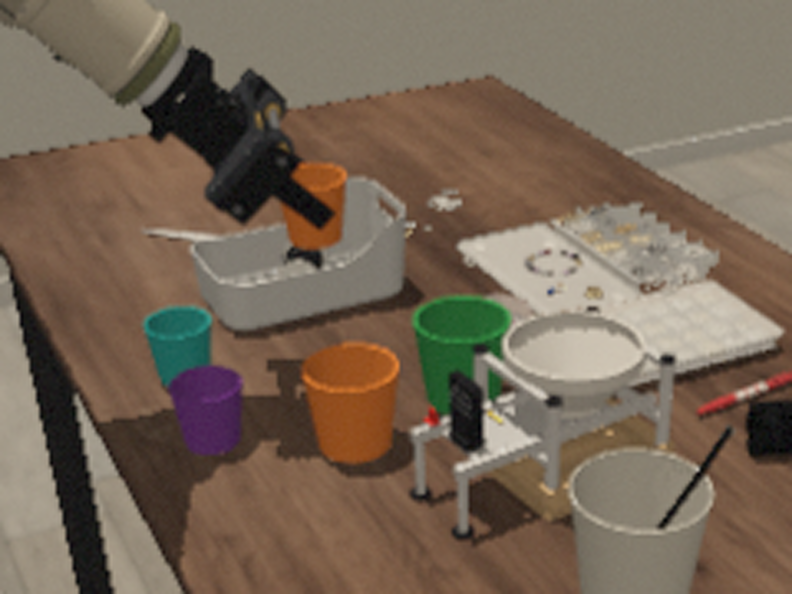

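View pics/t4.png

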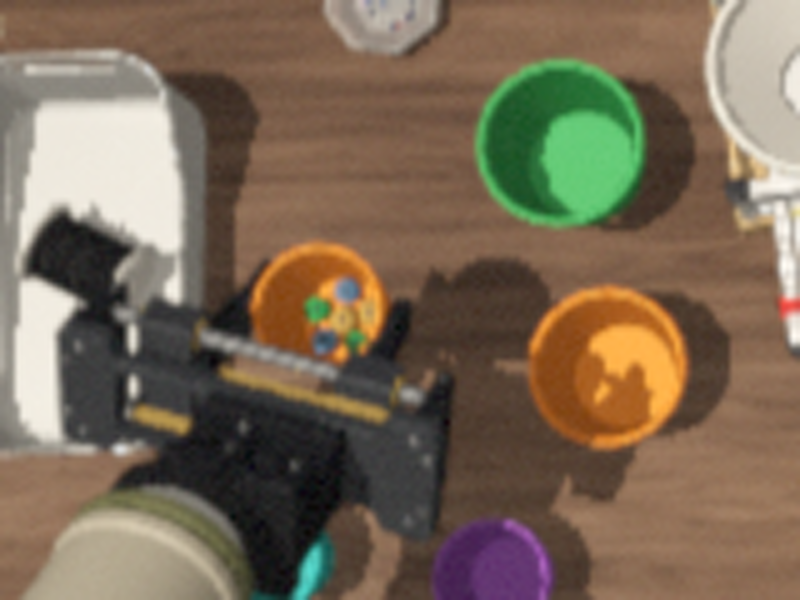

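The cup is held upright with its beads inside. Now I'll measure where it sits in the tool frame and compute the waypoints.

```bash
cat > wp.py <<'E'
from plan import *
s=read_state(); Rm=R.from_quat(s['eef_rot']).as_matrix(); T0=np.array(s['ee_pos'])
def rows(cur_T,cur_R,T,Rt):
    d=cur_R.T@(T-cur_T)*1000; r=R.from_matrix(cur_R.T@Rt).as_rotvec(); return d.round(0),r.round(3)
E
python3 - <<'E'
from wp import *
lift=s['ee_pos'][2]-.0321
c=atz('top',(100+320/5-.4,170+305/5-.4),.062+lift); cs=atz('scene',(120+315/3.3-.4,80+176/3.3-.4),.062+lift)
print('rim centre',c,cs,'lift',lift)
for cc in (c,cs): print('rim in tool mm',(Rm.T@(cc-T0)*1000).round(1))
print('model rim in tool (zg=.042):', np.array([-.019,0,0])*1000+ .020*1000*np.array([-.707,-.707,0]))
E
```

```text
rim centre [0.50378858 0.34802592 0.21067254] [0.50838132 0.35505084 0.21067254] lift 0.14867254112221837
rim in tool mm [-26.5 -15.7  -0.9]
rim in tool mm [-24.8 -17.4   7.2]
model rim in tool (zg=.042): [-33.14 -14.14   0.  ]
```

```bash
cat >> wp.py <<'E'
rc=np.array([-.029,-.0155,0])
def pour(tau,az,off=.018,zb=.145):
    tau,az=np.radians([tau,az]); l=np.array([np.cos(az),np.sin(az),0]); z=np.array([0,0,1.])
    c=np.cos(tau)*z+np.sin(tau)*l; d=np.cos(tau)*l-np.sin(tau)*z; p=np.pi/4
    tx=np.cos(p)*d-np.sin(p)*c; tz=np.cross(c,d); ty=np.cross(tz,tx); Rt=np.c_[tx,ty,tz]
    E=F-off*l; E[2]=zb+.07*max(0,np.cos(tau)); return E-.033*d-Rt@rc,Rt
E
python3 - <<'E'
from wp import *
T1,R1=pour(0,-60); print('T1',T1.round(3)); print(rows(T0,Rm,T1,R1))
from scipy.spatial.transform import Slerp
sl=Slerp([0,1],R.from_matrix([Rm,R1])); q=np.array(s['joint_positions']); 
for k in range(1,13):
    t=k/12; qn,e1,e2=ik(T0+(T1-T0)*t,sl(t).as_matrix(),q,P,.02); print(round(e1,4),round(e2,3),(abs(qn-q)/.1/np.array([2.22,2.22,2.79,2.79,3.14,3.14,3.14])).max().round(2),qn.round(2)); q=qn
for tau in range(10,111,10):
    T,Rt=pour(tau,-60); qn,e1,e2=ik(T,Rt,q,P,.02); print(tau,round(e1,4),round(e2,3),round(clear(T,Rt),3),qn.round(2),T.round(3)); q=qn
E
```

```text
T1 [0.616 0.134 0.184]
(array([ 112., -117., -173.]), array([ 0.534,  0.532, -0.006]))
0.0 0.0 0.07 [-1.19  0.2   0.15  1.95  0.89  1.05 -0.32]
0.0 0.0 0.07 [-1.17  0.22  0.16  1.93  0.87  1.07 -0.33]
0.0 0.0 0.07 [-1.16  0.23  0.18  1.92  0.86  1.09 -0.35]
0.0 0.0 0.08 [-1.14  0.24  0.2   1.9   0.84  1.11 -0.36]
0.0 0.0 0.08 [-1.12  0.26  0.22  1.88  0.82  1.13 -0.37]
0.0 0.0 0.09 [-1.11  0.28  0.23  1.86  0.81  1.15 -0.38]
0.0 0.0 0.09 [-1.09  0.29  0.25  1.84  0.79  1.17 -0.39]
0.0 0.0 0.1 [-1.06  0.32  0.27  1.82  0.77  1.18 -0.4 ]
0.0 0.0 0.1 [-1.04  0.34  0.29  1.79  0.75  1.2  -0.4 ]
0.0 0.0 0.11 [-1.02  0.36  0.3   1.76  0.73  1.22 -0.41]
0.0 0.0 0.11 [-0.99  0.38  0.32  1.73  0.71  1.23 -0.41]
0.0 0.0 0.12 [-0.96  0.41  0.34  1.7   0.69  1.25 -0.41]
10 0.0 0.0 0.051 [-0.88  0.36  0.32  1.67  0.54  1.22 -0.27] [0.614 0.139 0.187]
20 0.0 0.0 0.055 [-0.79  0.33  0.3   1.63  0.37  1.21 -0.11] [0.612 0.142 0.189]
30 0.0 0.0 0.058 [-0.68  0.32  0.28  1.59  0.18  1.22  0.05] [0.61  0.145 0.19 ]
40 0.0 0.0 0.059 [-0.57  0.34  0.27  1.54 -0.    1.25  0.21] [0.609 0.147 0.19 ]
50 0.0 0.0 0.057 [-0.46  0.38  0.25  1.5  -0.18  1.31  0.35] [0.608 0.148 0.188]
60 0.0 0.0 0.052 [-0.34  0.43  0.23  1.45 -0.34  1.39  0.47] [0.609 0.148 0.185]
70 0.0 0.0 0.046 [-0.23  0.51  0.2   1.39 -0.48  1.48  0.58] [0.609 0.147 0.18 ]
80 0.0 0.0 0.039 [-0.13  0.59  0.16  1.34 -0.6   1.57  0.65] [0.611 0.144 0.175]
90 0.0 0.0 0.031 [-0.04  0.69  0.13  1.28 -0.71  1.68  0.71] [0.612 0.141 0.168]
100 0.0 0.0 0.035 [ 0.03  0.79  0.09  1.21 -0.8   1.79  0.73] [0.615 0.137 0.174]
110 0.0 0.0 0.039 [ 0.1   0.89  0.05  1.14 -0.89  1.89  0.73] [0.617 0.133 0.178]
```

Request:
arm_command:
  targets:
    - [255, 4, -4, -6, 0.018, 0.018, 0]
    - [255, 14, -14, -21, 0.065, 0.065, 0]
    - [255, 28, -29, -43, 0.134, 0.133, 0]
    - [255, 43, -45, -66, 0.204, 0.203, 0]
    - [255, 58, -61, -90, 0.277, 0.276, 0]
    - [255, 73, -76, -112, 0.347, 0.346, 0]
    - [255, 87, -91, -135, 0.416, 0.414, 0]
    - [255, 100, -104, -154, 0.475, 0.473, 0]
    - [255, 108, -113, -167, 0.515, 0.513, 0]
    - [255, 112, -117, -173, 0.534, 0.532, -0.006]

```text
time: 5.25
ee_pos: [0.6172, 0.1313, 0.1835]
eef_rot: [-0.429, 0.562, -0.096, 0.7]
ft_force: [0.5, 0.4, -1.6]
width: 0.0622
```

```bash
python3 rec.py
python3 - <<'E'
from wp import *
save('scene','s5.png',None,(160,60,400,240),3.3)
im=camera('top');save('top','t5.png',im,(180,120,320,240),5.5)
for t in (0,8,16,24,32,40,48,56,64,72): 
    a,b=pour(t,-60); print(t,*[x.tolist() for x in rows(T0,Rm,a,b)])
E
```

```text
5.25 [-0.965  0.414  0.343  1.696  0.684  1.254 -0.413] [0.6172 0.1313 0.1835] [ 0.5  0.4 -1.6] 0.062238655729289015
[[ 0.35  -0.349  0.869]
 [-0.617  0.613  0.494]
 [-0.705 -0.709 -0.001]]
0 [-2.0, 2.0, 1.0] [-0.004, -0.005, 0.003]
8 [-7.0, 3.0, 1.0] [-0.005, -0.005, 0.142]
16 [-11.0, 4.0, 1.0] [-0.005, -0.005, 0.282]
24 [-14.0, 5.0, 1.0] [-0.006, -0.004, 0.422]
32 [-16.0, 7.0, 1.0] [-0.006, -0.004, 0.561]
40 [-17.0, 8.0, 1.0] [-0.006, -0.004, 0.701]
48 [-17.0, 10.0, 1.0] [-0.006, -0.003, 0.84]
56 [-15.0, 12.0, 1.0] [-0.007, -0.003, 0.98]
64 [-13.0, 13.0, 1.0] [-0.007, -0.002, 1.12]
72 [-9.0, 15.0, 1.0] [-0.007, -0.002, 1.259]
```

View pics/s5.png

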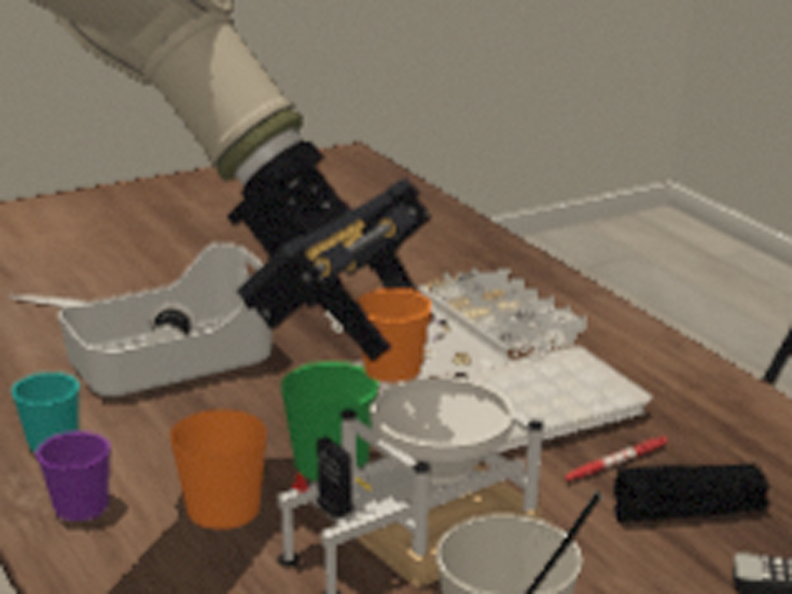

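View pics/t5.png

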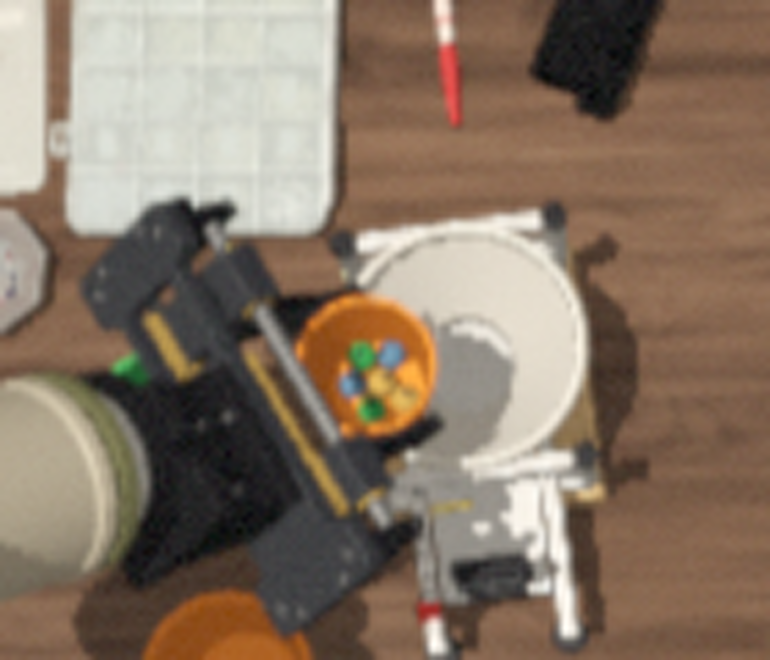

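The cup is upright at the funnel's left edge, with its forward rim over the mouth: top crop shows the cup at (365,362) and the funnel at (472,345). Now tilting.

Request:
arm_command:
  targets:
    - [255, -5, 3, 1, 0, 0, 0.09]
    - [255, -9, 4, 1, 0, 0, 0.22]
    - [255, -13, 5, 1, 0, 0, 0.36]
    - [255, -15, 6, 1, 0, 0, 0.5]
    - [255, -17, 8, 1, 0, 0, 0.64]
    - [255, -17, 9, 1, 0, 0, 0.77]
    - [255, -16, 11, 1, 0, 0, 0.9]
    - [255, -14, 12, 1, 0, 0, 1.03]
    - [255, -13, 13, 1, 0, 0, 1.12]
    - [255, -13, 13, 1, 0, 0, 1.12]

```text
time: 6.35
ee_pos: [0.6079, 0.148, 0.1819]
eef_rot: [-0.066, 0.705, 0.292, 0.642]
ft_force: [0.1, -0.5, -2.4]
width: 0.062
```

```bash
python3 rec.py
python3 - <<'E'
from wp import *
save('scene','s6.png',None,(200,80,360,230),3.8)
im=camera('top');save('top','t6.png',im,(200,120,320,240),5)
for t in (64,70,75,80,85,90,95,100,105,110): 
    a,b=pour(t,-60); print(t,*[x.tolist() for x in rows(T0,Rm,a,b)])
E
```

```text
6.35 [-0.309  0.463  0.232  1.425 -0.409  1.425  0.519] [0.6079 0.148  0.1819] [ 0.1 -0.5 -2.4] 0.062042764707402574
[[-0.166 -0.468  0.868]
 [ 0.283  0.82   0.497]
 [-0.945  0.328 -0.004]]
64 [-1.0, -0.0, 1.0] [-0.005, -0.002, -0.003]
70 [1.0, -2.0, 1.0] [-0.005, -0.002, 0.102]
75 [3.0, -4.0, 1.0] [-0.005, -0.002, 0.189]
80 [5.0, -6.0, 1.0] [-0.005, -0.001, 0.276]
85 [8.0, -9.0, 1.0] [-0.005, -0.001, 0.364]
90 [10.0, -12.0, 1.0] [-0.005, -0.001, 0.451]
95 [7.0, -13.0, 1.0] [-0.005, -0.001, 0.538]
100 [4.0, -15.0, 1.0] [-0.005, -0.0, 0.626]
105 [1.0, -16.0, 1.0] [-0.005, -0.0, 0.713]
110 [-2.0, -18.0, 1.0] [-0.005, 0.0, 0.8]
```

View pics/s6.png

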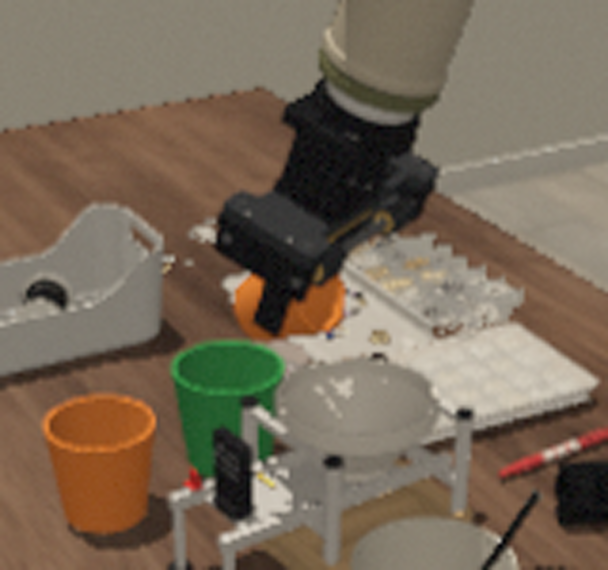

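View pics/t6.png

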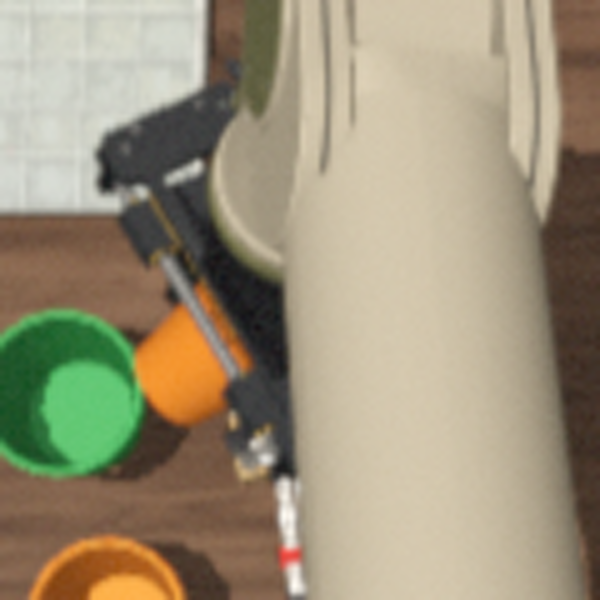

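Run:
```python
from wp import *
az=np.radians(-60); l=np.array([np.cos(az),np.sin(az),0]); E=F-.018*l; E[2]=.145+.07*np.cos(np.radians(64))
up=lambda P:(((proj('scene',P))-[200,80])*3.8).round(0)
print('E',up(E),'funnel c',up(F),'near wall',up(F-.062*l))
print('at z=.175, px(295,338):',atz('scene',(200+295/3.8,80+338/3.8),.175), 'E',E)
```

```text
E [336. 327.] funnel c [355. 394.] near wall [284. 373.]
at z=.175, px(295,338): [0.59356723 0.11409272 0.175     ] E [0.62803773 0.11408601 0.17568598]
```

Run:
```python
from h import *
save('scene','s6b.png',None,(250,140,330,200),9)
```

```text
(no output)
```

View pics/s6b.png

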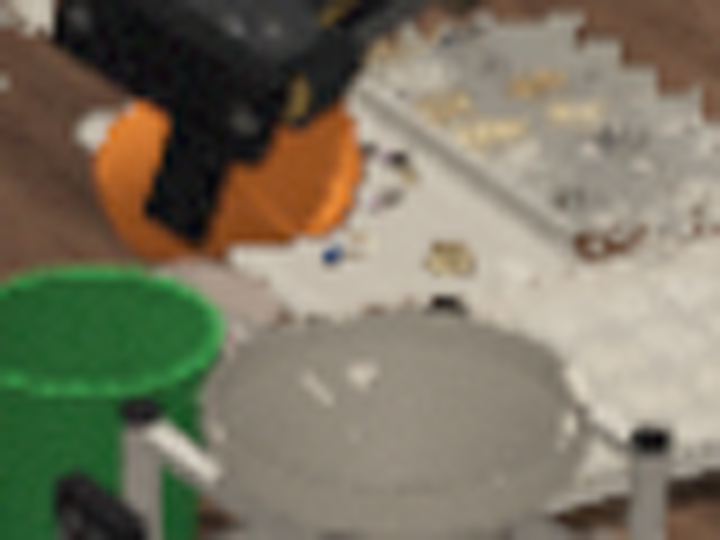

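The rim's lower lip shows at crop (315,232), predicted (346,235), so the cup sits about 6 mm further back than modelled. I'll add about 7 mm toward the funnel while finishing the tilt, slowly.

Request:
arm_command:
  targets:
    - [255, -2, -9, 1, 0, 0, 0.07]
    - [255, 0, -11, 1, 0, 0, 0.15]
    - [255, 1, -12, 1, 0, 0, 0.22]
    - [255, 3, -14, 1, 0, 0, 0.29]
    - [255, 5, -16, 1, 0, 0, 0.36]
    - [255, 6, -18, 1, 0, 0, 0.42]
    - [255, 6, -19, 1, 0, 0, 0.48]
    - [255, 4, -20, 1, 0, 0, 0.54]
    - [255, 2, -21, 1, 0, 0, 0.6]
    - [255, 1, -22, 1, 0, 0, 0.65]

```text
time: 7.5
ee_pos: [0.6186, 0.1357, 0.1759]
eef_rot: [0.16, 0.689, 0.485, 0.515]
ft_force: [0.7, 0.1, -2.2]
width: 0.0621
```

```bash
python3 rec.py
python3 - <<'E'
from wp import *
save('scene','s7.png',None,(250,130,350,230),6)
E
```

```text
7.5 [ 0.027  0.812  0.113  1.179 -0.83   1.822  0.735] [0.6186 0.1357 0.1759] [ 0.7  0.1 -2.2] 0.062135975376449895
[[-0.419 -0.278  0.864]
 [ 0.719  0.479  0.503]
 [-0.554  0.833 -0.001]]
```

View pics/s7.png

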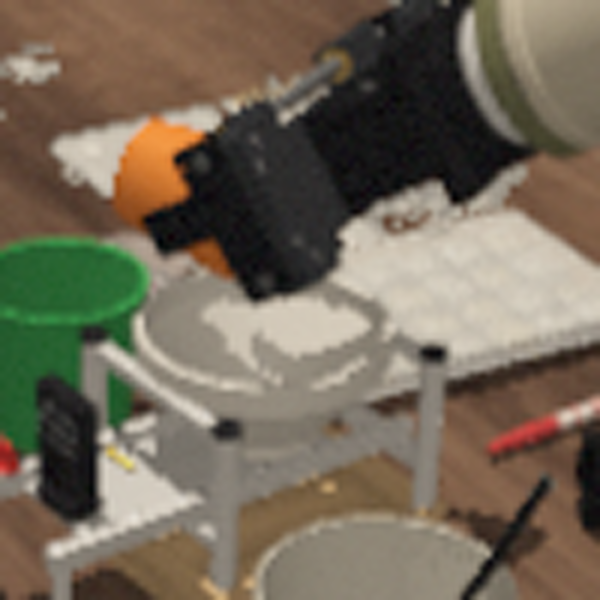

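Request:
arm_command:
  targets:
    - [255, -1, 0, 0, 0, 0, 0.06]
    - [255, -2, 0, 0, 0, 0, 0.12]
    - [255, -2, 0, 0, 0, 0, 0.05]
    - [255, -2, 0, 0, 0, 0, 0.13]
    - [255, -2, 0, 0, 0, 0, 0.13]
    - [255, -2, 0, 0, 0, 0, 0.13]

```text
time: 8.15
ee_pos: [0.6195, 0.1333, 0.1763]
eef_rot: [0.204, 0.677, 0.516, 0.483]
ft_force: [0.5, 1.1, -2.2]
width: 0.062
```

```bash
python3 rec.py
python3 - <<'E'
from wp import *
save('scene','s8.png',None,(250,130,350,230),6)
save('wrist','w8.png')
E
```

```text
8.15 [ 0.073  0.884  0.083  1.136 -0.895  1.895  0.739] [0.6195 0.1333 0.1763] [ 0.5  1.1 -2.2] 0.06196125194580868
[[-0.45  -0.221  0.865]
 [ 0.775  0.384  0.501]
 [-0.444  0.896 -0.001]]
```

View pics/s8.png

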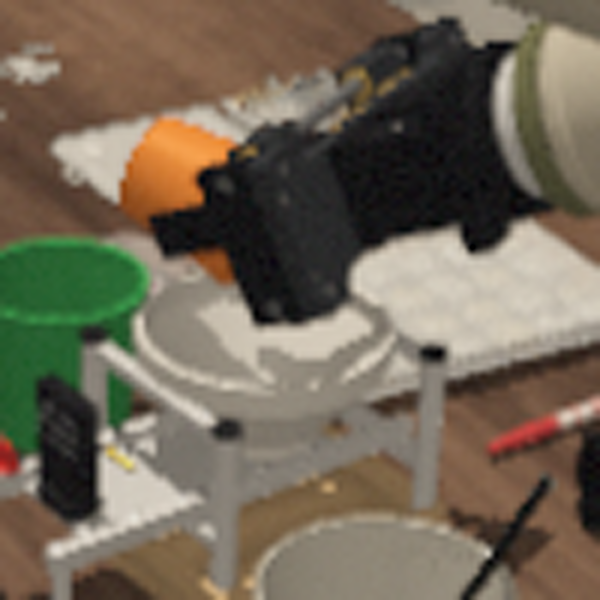

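View pics/w8.png

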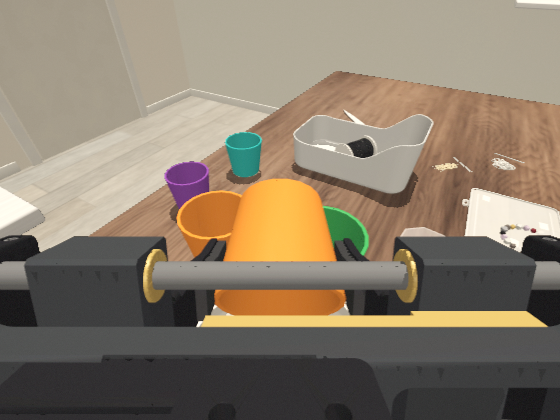

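Nothing looks spilled in either view. I'll tilt back and inspect from the top.

Run:
```python
from wp import *
for t in (100,88,76,64,52,40,28,16,8,0): 
    a,b=pour(t,-60,.025,.155); print(t,*[x.tolist() for x in rows(T0,Rm,a,b)])
```

```text
100 [9.0, 12.0, -2.0] [0.001, -0.001, -0.151]
88 [16.0, 11.0, -2.0] [0.001, -0.001, -0.361]
76 [16.0, 19.0, -2.0] [0.001, -0.001, -0.57]
64 [15.0, 25.0, -2.0] [0.001, -0.001, -0.78]
52 [14.0, 30.0, -2.0] [0.001, -0.0, -0.989]
40 [12.0, 31.0, -2.0] [0.001, -0.0, -1.199]
28 [10.0, 30.0, -2.0] [0.001, -0.0, -1.408]
16 [6.0, 27.0, -2.0] [0.001, -0.0, -1.617]
8 [4.0, 24.0, -2.0] [0.001, 0.0, -1.757]
0 [2.0, 19.0, -2.0] [0.001, 0.0, -1.897]
```

Request:
arm_command:
  targets:
    - [255, 9, 12, -2, 0, 0, -0.14]
    - [255, 13, 12, -2, 0, 0, -0.28]
    - [255, 16, 14, -2, 0, 0, -0.42]
    - [255, 16, 19, -2, 0, 0, -0.56]
    - [255, 15, 22, -2, 0, 0, -0.7]
    - [255, 15, 26, -2, 0, 0, -0.84]
    - [255, 14, 30, -2, 0, 0, -0.98]
    - [255, 13, 31, -2, 0, 0, -1.12]
    - [255, 11, 31, -2, 0, 0, -1.26]
    - [255, 10, 30, -2, 0, 0, -1.4]

```text
time: 9.25
ee_pos: [0.6078, 0.1514, 0.2017]
eef_rot: [-0.28, 0.647, 0.083, 0.704]
ft_force: [-0.4, -0.6, -1.8]
width: 0.0623
```

```bash
python3 rec.py
python3 - <<'E'
from wp import *
for t in (28,20,12,5,0): 
    a,b=pour(t,-60,.04,.16); print(t,*[x.tolist() for x in rows(T0,Rm,a,b)])
E
```

```text
9.25 [-0.728  0.31   0.306  1.585  0.21   1.236  0.02 ] [0.6078 0.1514 0.2017] [-0.4 -0.6 -1.8] 0.0623038698435401
[[ 0.149 -0.479  0.865]
 [-0.246  0.83   0.501]
 [-0.958 -0.288  0.006]]
28 [-8.0, 13.0, -1.0] [-0.0, 0.006, -0.005]
20 [-6.0, 11.0, -1.0] [-0.001, 0.006, -0.145]
12 [-3.0, 8.0, -1.0] [-0.001, 0.006, -0.284]
5 [-0.0, 6.0, -1.0] [-0.001, 0.006, -0.406]
0 [2.0, 4.0, -1.0] [-0.002, 0.006, -0.494]
```

Request:
arm_command:
  targets:
    - [255, -7, 12, -1, 0, 0, -0.12]
    - [255, -6, 20, -1, 0, 0, -0.26]
    - [255, -6, 30, -1, 0, 0, -0.38]
    - [255, -6, 42, -1, 0, 0, -0.49]
    - [255, -6, 50, -1, 0, 0, -0.49]

```text
time: 9.75
ee_pos: [0.5787, 0.1976, 0.1884]
eef_rot: [-0.431, 0.562, -0.086, 0.701]
ft_force: [-0.4, 0.2, -1.4]
width: 0.0621
```

```bash
python3 rec.py
python3 - <<'E'
from wp import *
save('top','t9.png',None,(190,130,310,250),6)
Ru=np.array([[.675,-.679,.29],[-.204,.207,.957],[-.709,-.704,0]]); U,_,V=np.linalg.svd(Ru)
print(rows(T0,Rm,np.array([.512,.347,.184]),U@V))
E
```

```text
9.75 [-1.053  0.418  0.306  1.667  0.649  1.34  -0.467] [0.5787 0.1976 0.1884] [-0.4  0.2 -1.4] 0.062138986694581115
[[ 0.353 -0.364  0.862]
 [-0.606  0.613  0.507]
 [-0.713 -0.701 -0.003]]
(array([-111.,  119.,   18.]), array([-0.527, -0.526, -0.006]))
```

View pics/t9.png

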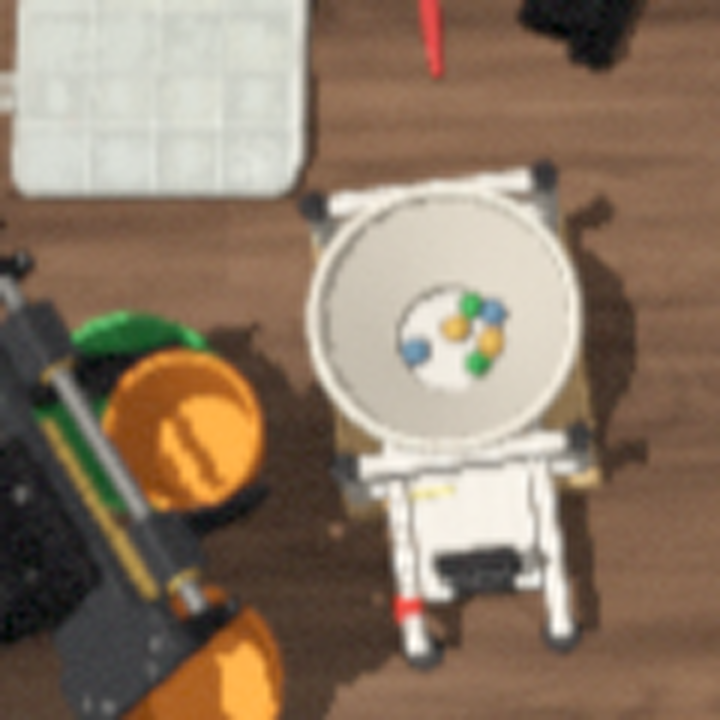

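All six beads are in the funnel: blue (415,350) and (493,312), green (470,303) and (480,363), brass (455,327) and (490,342). The gate is shut and the cup is empty. Carrying the cup back to its original spot.

Request:
arm_command:
  targets:
    - [255, -11, 12, 2, -0.053, -0.053, 0]
    - [255, -26, 28, 4, -0.125, -0.125, 0]
    - [255, -42, 45, 7, -0.2, -0.2, 0]
    - [255, -58, 62, 9, -0.275, -0.274, 0]
    - [255, -73, 78, 12, -0.346, -0.345, 0]
    - [255, -87, 93, 14, -0.413, -0.412, 0]
    - [255, -100, 107, 16, -0.475, -0.474, 0]
    - [255, -111, 119, 18, -0.527, -0.526, -0.006]
    - [255, -111, 119, 18, -0.527, -0.526, -0.006]

```text
time: 10.7
ee_pos: [0.516, 0.3426, 0.188]
eef_rot: [-0.602, 0.366, 0.171, 0.689]
ft_force: [-0.1, -0.2, -0.3]
width: 0.0621
```

```bash
python3 rec.py
python3 - <<'E'
from wp import *
Ru=np.array([[.673,-.68,.29],[-.204,.206,.957],[-.711,-.704,0]]); U,_,V=np.linalg.svd(Ru)
for z in (.06,.036,.033): print(z,rows(T0,Rm,np.array([.512,.347,z]),U@V))
save('scene','s10.png',None,(130,90,290,230),4)
E
```

```text
10.7 [-1.21   0.184  0.152  1.955  0.897  1.027 -0.293] [0.516  0.3426 0.188 ] [-0.1 -0.2 -0.3] 0.062053527914844094
[[ 0.674 -0.676  0.298]
 [-0.205  0.216  0.955]
 [-0.709 -0.705  0.007]]
0.06 (array([87., 94.,  2.]), array([-0.011, -0.001,  0.002]))
0.036 (array([104., 111.,   2.]), array([-0.011, -0.001,  0.002]))
0.033 (array([106., 113.,   2.]), array([-0.011, -0.001,  0.002]))
```

View pics/s10.png

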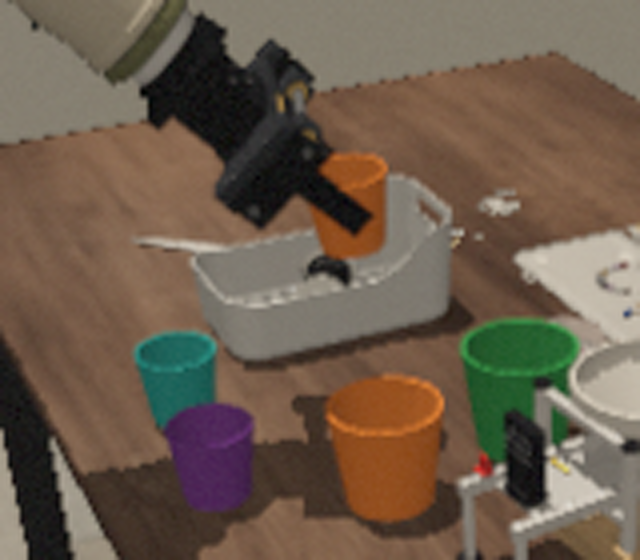

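Request:
arm_command:
  targets:
    - [255, 10, 11, 0, -0.01, 0, 0]
    - [255, 26, 28, 1, -0.01, 0, 0]
    - [255, 45, 48, 2, -0.01, 0, 0]
    - [255, 62, 66, 2, -0.01, 0, 0]
    - [255, 78, 83, 2, -0.01, 0, 0]
    - [255, 90, 96, 2, -0.01, 0, 0]
    - [255, 98, 104, 2, -0.01, 0, 0]
    - [255, 102, 108, 2, -0.01, 0, 0]
    - [255, 102, 108, 2, -0.01, 0, 0]

```text
time: 11.65
ee_pos: [0.5124, 0.3458, 0.0375]
eef_rot: [-0.607, 0.366, 0.171, 0.684]
ft_force: [-0.2, 0.7, -0.3]
width: 0.062
```

```bash
python3 rec.py
python3 - <<'E'
from h import *
save('scene','s11.png',None,(160,130,270,230),6)
E
```

```text
11.65 [-1.23   0.438  0.169  2.028  1.046  0.834 -0.602] [0.5124 0.3458 0.0375] [-0.2  0.7 -0.3] 0.0619815104900411
[[ 0.674 -0.678  0.293]
 [-0.21   0.204  0.956]
 [-0.708 -0.706 -0.005]]
```

View pics/s11.png

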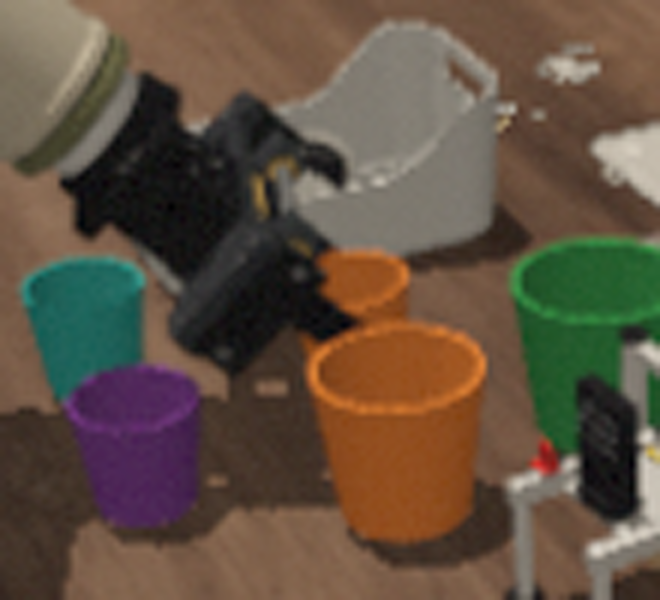

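Held about 5 mm above contact. Lowering in small steps until the table pushes back.

Request:
arm_command:
  targets:
    - [255, 1, 1, 0, 0, 0, 0]
    - [255, 2, 2, 0, 0, 0, 0]
    - [255, 3, 3, 0, 0, 0, 0]
    - [255, 3, 3, 0, 0, 0, 0]

```text
time: 12.1
ee_pos: [0.5121, 0.3465, 0.0339]
eef_rot: [-0.607, 0.365, 0.172, 0.685]
ft_force: [-0.5, 0.4, -1.3]
width: 0.0619
```

Request:
arm_command:
  targets:
    - [255, 0.7, 0.7, 0, 0, 0, 0]
    - [255, 1.4, 1.4, 0, 0, 0, 0]
    - [255, 1.4, 1.4, 0, 0, 0, 0]

```text
time: 12.4
ee_pos: [0.5131, 0.3464, 0.0328]
eef_rot: [-0.607, 0.365, 0.171, 0.685]
ft_force: [1.7, -0.9, 5.0]
width: 0.062
```

The table reads 5 N, so the cup is seated. Opening.

Request:
arm_command:
  targets:
    - [0, 0, 0, 0, 0, 0, 0]
    - [0, 0, 0, 0, 0, 0, 0]
    - [0, 0, 0, 0, 0, 0, 0]
    - [0, 0, 0, 0, 0, 0, 0]
    - [0, 0, 0, 0, 0, 0, 0]
    - [0, -10, 0, 0, 0, 0, 0]
    - [0, -30, 0, 0, 0, 0, 0]
    - [0, -55, 0, 0, 0, 0, 0]
    - [0, -85, 0, 0, 0, 0, 0]
    - [0, -125, 0, 0, 0, 0, 0]

```text
time: 13.4
ee_pos: [0.4269, 0.3717, 0.121]
eef_rot: [-0.607, 0.366, 0.171, 0.684]
ft_force: [-0.2, 1.0, -0.1]
width: 0.0871
```

```bash
python3 rec.py
python3 - <<'E'
from h import *
save('scene','s12.png',None,(160,130,270,230),6)
save('wrist','w12.png')
E
```

```text
13.4 [-1.339  0.253  0.085  2.038  0.908  1.067 -0.531] [0.4269 0.3717 0.121 ] [-0.2  1.  -0.1] 0.08706448738289775
[[ 0.674 -0.678  0.293]
 [-0.21   0.204  0.956]
 [-0.708 -0.706 -0.005]]
```

View pics/s12.png

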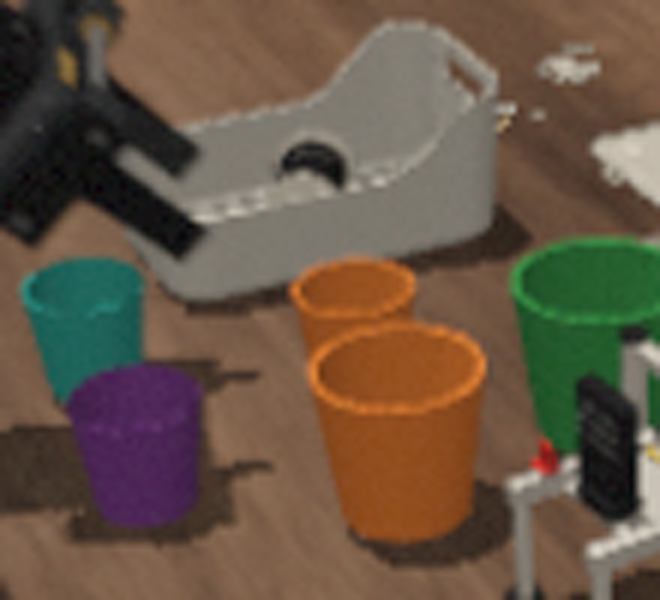

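View pics/w12.png

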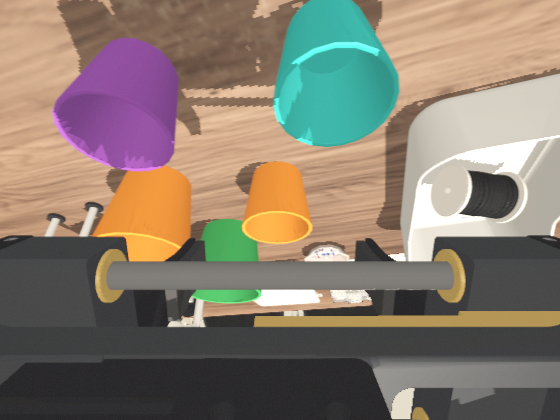

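The cup stands upright at its spot: scene crop (353,305), wrist (277,205). Next I'll plan the handle grasp with the tool down, jaws along the dispenser's x, and the fingers pre-closed to about 38 mm.

Run:
```python
from wp import *
from scipy.spatial.transform import Slerp
dx=np.array([np.cos(disp[2]),np.sin(disp[2]),0]); dn=np.array([0,0,-1.])
pull=np.r_[disp[:2],0]-.112*dx+[0,0,.108]; print('pull',pull)
Tup=T0+[0.0,-.02,.12]
for sgn in (1,-1):
    z=sgn*dx; Rt=np.c_[dn,np.cross(z,dn),z]; Ta=pull+[0,0,.12-.019]
    q=np.array(s['joint_positions']); sl=Slerp([0,1],R.from_matrix([Rm,Rt]))
    for k in range(1,13):
        t=k/12; q,e1,e2=ik(Tup+(Ta-Tup)*t,sl(t).as_matrix(),q,P,.02)
    print(sgn,round(e1,4),round(e2,3),q.round(2),rows(T0,Rm,Ta,Rt))
    for T in (pull-[0,0,.019],pull-[0,0,.019]-.054*dx):
        q,e1,e2=ik(T,Rt,q,P,.02); print(round(e1,4),round(e2,3),q.round(2),'marg',np.minimum(q-LO,HI-q).min().round(2))
```

```text
pull [0.52565429 0.08676173 0.108     ]
1 0.0 0.0 [-0.78  0.14  0.59  1.75 -0.08  1.27 -0.07] (array([  66., -188., -249.]), array([1.111, 0.46 , 0.688]))
0.0 0.0 [-0.74  0.27  0.56  1.89 -0.17  1.03 -0.  ] marg 0.53
0.0 0.0 [-0.78  0.14  0.55  2.02 -0.09  1.   -0.08] marg 0.4
-1 0.0214 0.075 [-1.87 -0.49  1.33  1.87  0.52  1.35  2.59] (array([  66., -188., -249.]), array([-1.851, -0.762,  0.51 ]))
0.0526 0.154 [-1.79 -0.49  1.33  2.12  0.6   1.07  2.52] marg 0.01
0.0269 0.082 [-1.79 -0.49  1.33  2.14  0.56  1.11  2.52] marg 0.01
```

Request:
arm_command:
  targets:
    - [145, -25, -25, 0, 0, 0, 0]
    - [145, -50, -50, 0, 0, 0, 0]
    - [145, -71, -71, 0, 0, 0, 0]

```text
time: 13.8
ee_pos: [0.428, 0.3725, 0.2224]
eef_rot: [-0.607, 0.365, 0.172, 0.685]
ft_force: [-0.1, 0.4, -0.5]
width: 0.0706
```

```bash
python3 rec.py
python3 - <<'E'
from wp import *
dx=np.array([np.cos(disp[2]),np.sin(disp[2]),0]); dn=np.array([0,0,-1.])
pull=np.r_[disp[:2],0]-.112*dx+[0,0,.108]
Rt=np.c_[dn,np.cross(dx,dn),dx]; print(rows(T0,Rm,pull+[0,0,.12-.019],Rt))
E
```

```text
13.8 [-1.336  0.112  0.08   1.954  0.842  1.215 -0.347] [0.428  0.3725 0.2224] [-0.1  0.4 -0.5] 0.07057645483215495
[[ 0.674 -0.678  0.292]
 [-0.208  0.204  0.957]
 [-0.708 -0.706 -0.004]]
(array([ 135., -115., -245.]), array([1.108, 0.454, 0.693]))
```

Request:
arm_command:
  targets:
    - [145, 13, -12, -25, 0.111, 0.045, 0.069]
    - [145, 27, -23, -49, 0.222, 0.091, 0.139]
    - [145, 40, -35, -73, 0.332, 0.136, 0.208]
    - [145, 54, -46, -98, 0.443, 0.182, 0.277]
    - [145, 67, -58, -122, 0.554, 0.227, 0.346]
    - [145, 81, -69, -147, 0.665, 0.272, 0.416]
    - [145, 94, -81, -171, 0.776, 0.318, 0.485]
    - [145, 108, -92, -196, 0.886, 0.363, 0.554]
    - [145, 122, -104, -220, 0.997, 0.409, 0.624]
    - [145, 135, -115, -245, 1.108, 0.454, 0.693]

```text
time: 14.8
ee_pos: [0.5261, 0.086, 0.2077]
eef_rot: [-0.034, 0.706, 0.037, 0.706]
ft_force: [0.3, 1.5, -0.2]
width: 0.0379
```

Request:
arm_command:
  targets:
    - [145, 0, 0, 0, 0, 0, 0]

```text
time: 14.9
ee_pos: [0.5273, 0.0796, 0.2075]
eef_rot: [-0.032, 0.707, 0.032, 0.706]
ft_force: [0.5, 0.3, -0.6]
width: 0.0375
```

```bash
python3 rec.py
python3 - <<'E'
from wp import *
dx=np.array([np.cos(disp[2]),np.sin(disp[2]),0]); dn=np.array([0,0,-1.])
pull=np.r_[disp[:2],0]-.112*dx+[0,0,.108]
Rt=np.c_[dn,np.cross(dx,dn),dx]; print(rows(T0,Rm,pull+[0,0,-.019],Rt))
im=camera('wrist'); save('wrist','w13.png',im)
print('pred paddle top',proj('wrist',pull+[0,0,.018],s))
save('top','t13.png',None,(190,130,310,250),6)
save('scene','s13.png',None,(190,100,350,240),4.5)
E
```

```text
14.9 [-0.764  0.142  0.585  1.753 -0.082  1.271 -0.069] [0.5273 0.0796 0.2075] [ 0.5  0.3 -0.6] 0.03751491436067961
[[-0.001 -0.091  0.996]
 [ 0.     0.996  0.091]
 [-1.     0.    -0.001]]
(array([118.,   7.,  -1.]), array([-0.014, -0.001, -0.   ]))
pred paddle top [279.48237793 211.35099892]
```

View pics/w13.png

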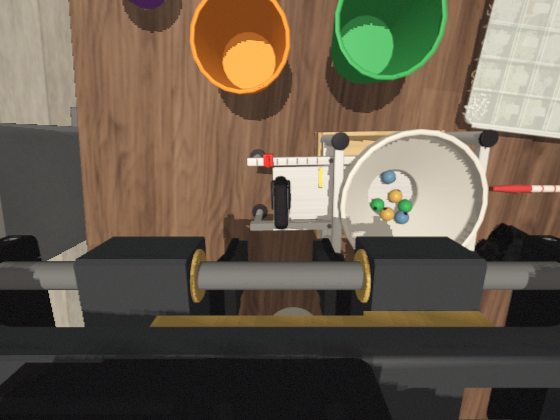

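View pics/s13.png

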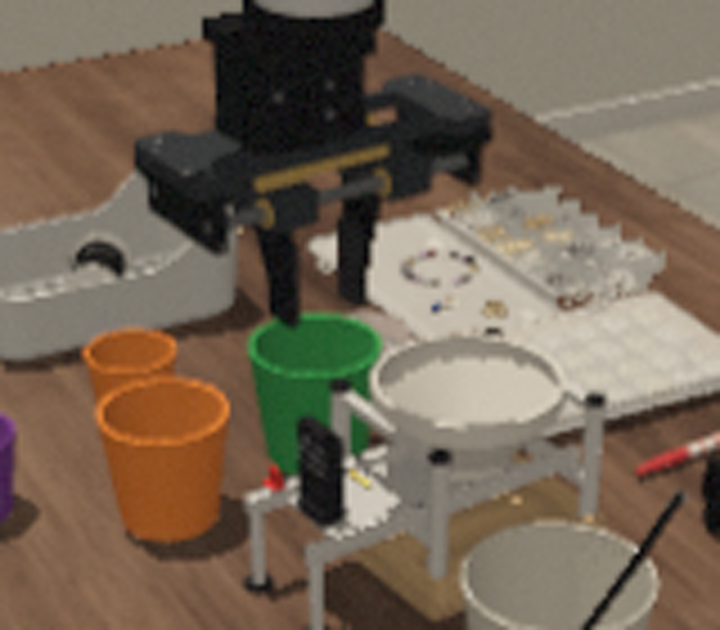

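The wrist view shows the paddle at (281,203), the red mark at (268,160) and the yellow pointer at (320.5,178), with all six beads in the throat. I'll refine the pointer-to-mark distance from this closer view.

Run:
```python
from wp import *
print(T0.round(4))
im=camera('wrist'); save('wrist','w13c.png',im,(235,140,345,240),7)
def toD(w): c,sn=np.cos(disp[2]),np.sin(disp[2]); d=w[:2]-disp[:2]; return np.round([c*d[0]+sn*d[1],-sn*d[0]+c*d[1]],4)
print('mark fin',toD(atz('wrist',(268.5,160),.08,s)),'ptr',toD(atz('wrist',(320.5,178),.066,s)),'paddle',toD(atz('wrist',(282,204),.126,s)),'funnel',toD(atz('wrist',(414,194),.125,s)))
```

```text
[0.5253 0.0871 0.2069]
mark fin [-0.1238  0.0467] ptr [-0.0717  0.0276] paddle [-0.1112  0.0141] funnel [-0.0018  0.0223]
```

View pics/w13c.png

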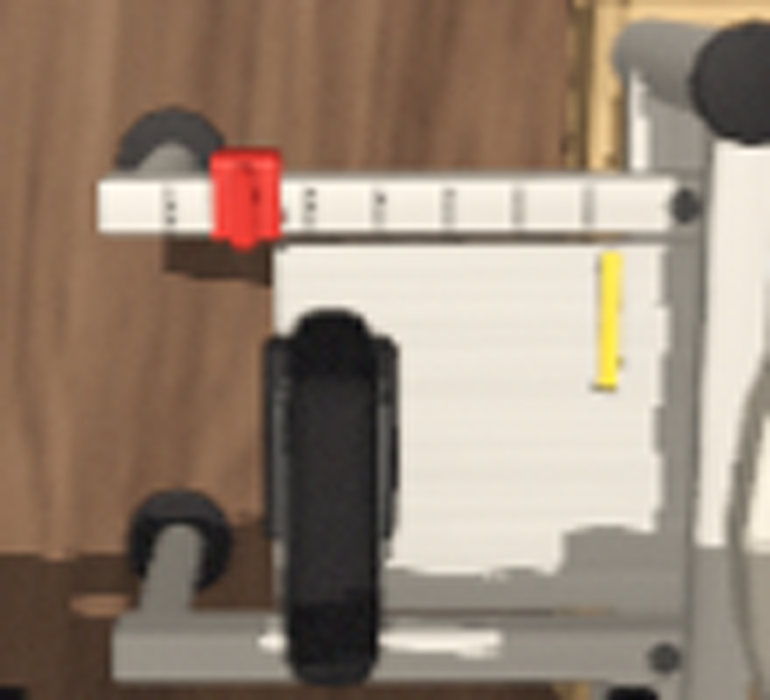

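Run:
```python
from wp import *
def toD(w): c,sn=np.cos(disp[2]),np.sin(disp[2]); d=w[:2]-disp[:2]; return np.round([c*d[0]+sn*d[1],-sn*d[0]+c*d[1]],4)
for k in range(4):
    s=read_state(); m=R.from_quat(s['eef_rot']).as_matrix()
    t,A=fkg(np.array(s['joint_positions']),P)
    im=camera('wrist'); h=cv2.cvtColor(im,cv2.COLOR_RGB2HSV).astype(int)
    sub=np.s_[140:240,240:345]
    red=(h[...,1]>150)&((h[...,0]<8)|(h[...,0]>172))&(h[...,2]>150); yel=(abs(h[...,0]-29)<5)&(h[...,1]>150)&(h[...,2]>150)
    o=[]
    for mk in(red,yel):
        v,u=np.nonzero(mk[sub]); o.append((u.mean()+240,v.mean()+140,len(u)))
    print(s['ee_pos'].round(4) if hasattr(s['ee_pos'],'round') else s['ee_pos'],t.round(4),m[1].round(3),(A@C)[1].round(3),np.round(s['joint_vel'],2).max(),np.round(o,1).tolist())
    print('  mark',toD(atz('wrist',o[0][:2],.078,s)),'ptr',toD(atz('wrist',o[1][:2],.066,s)),'paddle',toD(atz('wrist',(282,211),.126,s)))
```

```text
[0.5251 0.088  0.207 ] [0.5251 0.0879 0.207 ] [0.    0.994 0.107] [0.    0.994 0.107] -0.0 [[269.9, 168.6, 121.0], [321.6, 186.7, 34.0]]
  mark [-0.1227  0.0392] ptr [-0.0704  0.0196] paddle [-0.1113  0.009 ]
[0.5251 0.0884 0.2071] [0.5251 0.0884 0.2071] [0.    0.994 0.108] [0.    0.994 0.108] -0.0 [[270.0, 169.6, 116.0], [321.6, 187.1, 37.0]]
  mark [-0.1227  0.0388] ptr [-0.0703  0.0197] paddle [-0.1112  0.0094]
[0.5251 0.0885 0.2072] [0.5251 0.0884 0.2072] [0.    0.994 0.108] [0.    0.994 0.108] 0.0 [[270.0, 169.6, 116.0], [321.5, 187.2, 37.0]]
  mark [-0.1226  0.0388] ptr [-0.0703  0.0196] paddle [-0.1112  0.0094]
[0.5252 0.0883 0.2072] [0.5252 0.0883 0.2072] [0.    0.994 0.108] [0.    0.994 0.108] 0.01 [[269.9, 169.5, 117.0], [321.4, 187.0, 38.0]]
  mark [-0.1226  0.0387] ptr [-0.0703  0.0197] paddle [-0.1111  0.0093]
```

Settled. The pointer-to-mark distance reads 52.3 mm here, 54.3 from the top camera and 53.1 from the scene, so I expect about 53 mm and will check it visually. Descending over the paddle.

Request:
arm_command:
  targets:
    - [145, 20, 0, 0, 0, 0, 0]
    - [145, 45, 0, 0, 0, 0, 0]
    - [145, 70, 0, 0, 0, 0, 0]
    - [145, 90, 0, 0, 0, 0, 0]
    - [145, 105, 0, 0, 0, 0, 0]
    - [145, 116, 0, 0, 0, 0, 0]
    - [145, 116, 0, 0, 0, 0, 0]

```text
time: 16.0
ee_pos: [0.5248, 0.0872, 0.0902]
eef_rot: [-0.038, 0.707, 0.037, 0.705]
ft_force: [-0.5, 1.0, -0.5]
width: 0.0374
```

```bash
python3 rec.py
python3 - <<'E'
from wp import *
save('scene','s14.png',None,(200,120,340,240),5)
E
```

```text
16.0 [-0.737  0.27   0.558  1.886 -0.165  1.033 -0.004] [0.5248 0.0872 0.0902] [-0.5  1.  -0.5] 0.037352868598791514
[[-0.002 -0.106  0.994]
 [-0.001  0.994  0.106]
 [-1.    -0.    -0.002]]
```

View pics/s14.png

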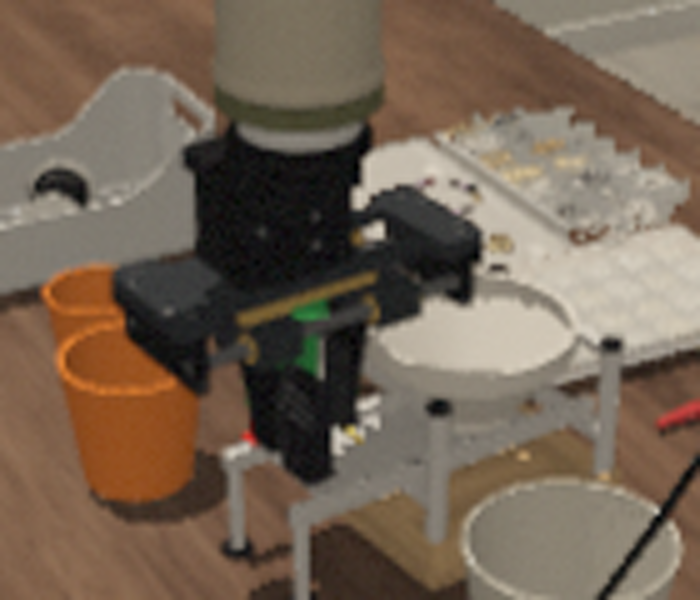

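The paddle is between the fingers, with no contact force. Gripping at 35 N.

Request:
arm_command:
  targets:
    - [255, 0, 0, 0, 0, 0, 0]
    - [255, 0, 0, 0, 0, 0, 0]
    - [255, 0, 0, 0, 0, 0, 0]
    - [255, 0, 0, 0, 0, 0, 0]
    - [255, 0, 0, 0, 0, 0, 0]
    - [255, 0, 0, 0, 0, 0, 0]
  newtons: 35

```text
time: 16.65
ee_pos: [0.5264, 0.087, 0.0917]
eef_rot: [-0.037, 0.706, 0.037, 0.707]
ft_force: [3.0, 0.1, 0.5]
width: 0.0113
```

```bash
python3 rec.py
```

```text
16.65 [-0.737  0.268  0.559  1.884 -0.165  1.033 -0.005] [0.5264 0.087  0.0917] [3.  0.1 0.5] 0.011314782801885956
[[ 0.001 -0.105  0.994]
 [ 0.001  0.994  0.105]
 [-1.     0.     0.002]]
```

Request:
arm_command:
  targets:
    - [255, 0, 0, -4, 0, 0, 0]
    - [255, 0, 0, -10, 0, 0, 0]
    - [255, 0, 0, -16, 0, 0, 0]
    - [255, 0, 0, -22, 0, 0, 0]
    - [255, 0, 0, -28, 0, 0, 0]
    - [255, 0, 0, -34, 0, 0, 0]
    - [255, 0, 0, -40, 0, 0, 0]
    - [255, 0, 0, -45, 0, 0, 0]
    - [255, 0, 0, -50, 0, 0, 0]
    - [255, 0, 0, -52, 0, 0, 0]

```text
time: 17.65
ee_pos: [0.475, 0.0815, 0.0917]
eef_rot: [-0.037, 0.705, 0.037, 0.707]
ft_force: [9.9, 1.6, -4.9]
width: 0.0118
```

Request:
arm_command:
  targets:
    - [255, 0, 0, 0, 0, 0, 0]
    - [255, 0, 0, 0, 0, 0, 0]
    - [255, 0, 0, 0, 0, 0, 0]

```text
time: 17.95
ee_pos: [0.4752, 0.0815, 0.0917]
eef_rot: [-0.037, 0.705, 0.037, 0.707]
ft_force: [8.0, 1.1, -4.3]
width: 0.0119
```

```bash
python3 rec.py
python3 - <<'E'
from wp import *
def toD(w): c,sn=np.cos(disp[2]),np.sin(disp[2]); d=w[:2]-disp[:2]; return np.round([c*d[0]+sn*d[1],-sn*d[0]+c*d[1]],4)
print('tcpD',toD(T0),'ref',toD(np.array([.5264,.087,0])))
im=camera('wrist'); save('wrist','w15.png',im)
save('scene','s15.png',None,(200,140,300,215),8)
save('top','t15.png',None,(210,130,310,250),6)
E
```

```text
17.95 [-0.785  0.143  0.561  2.012 -0.089  1.007 -0.076] [0.4752 0.0815 0.0917] [ 8.   1.1 -4.3] 0.011948940695406824
[[ 0.003 -0.105  0.994]
 [ 0.001  0.994  0.105]
 [-1.     0.     0.003]]
tcpD [-0.1628  0.    ] ref [-0.1112  0.0002]
```

View pics/w15.png

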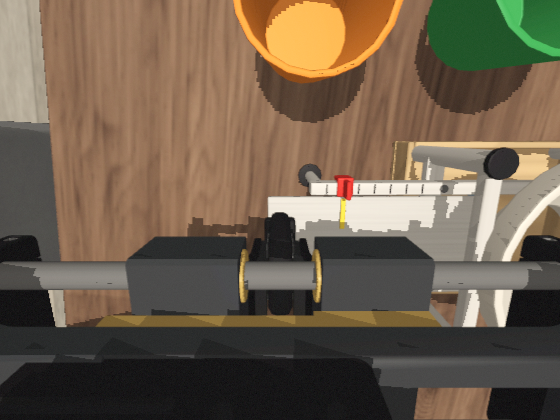

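View pics/s15.png

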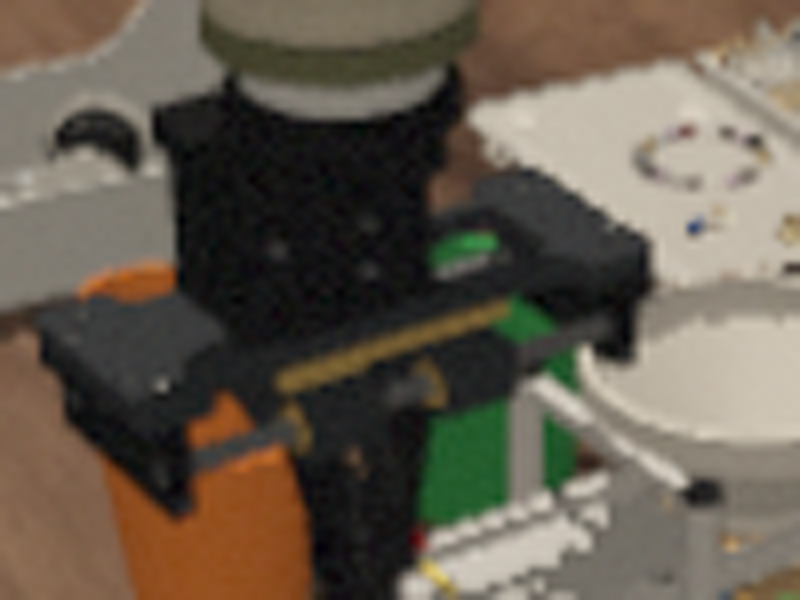

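View pics/t15.png

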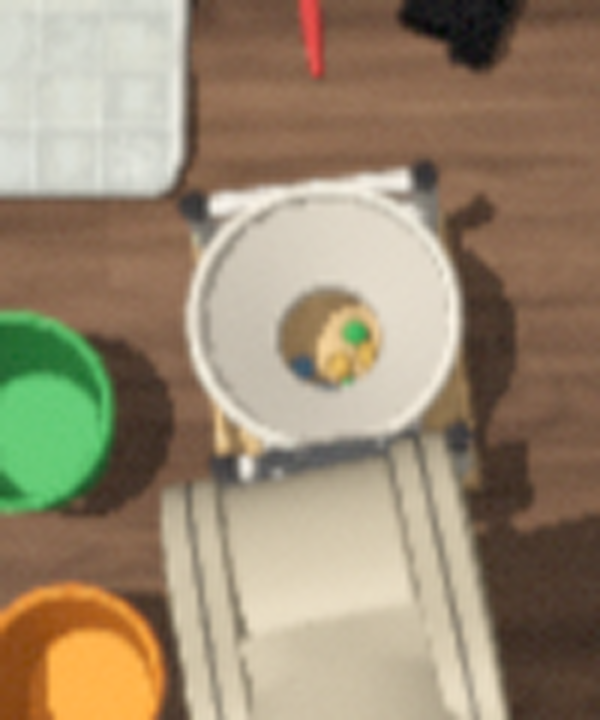

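The wrist view shows the yellow pointer at (343,212) almost under the red fin at (344,187), and the top view shows the beads in the tray. Now measuring the remaining offset with height correction.

Run:
```python
from wp import *
def toD(w): c,sn=np.cos(disp[2]),np.sin(disp[2]); d=w[:2]-disp[:2]; return np.round([c*d[0]+sn*d[1],-sn*d[0]+c*d[1]],4)
im=camera('wrist'); save('wrist','w16c.png',im,(290,155,400,250),7)
h=cv2.cvtColor(im,cv2.COLOR_RGB2HSV).astype(int); sub=np.s_[165:245,320:370]
red=(h[...,1]>150)&((h[...,0]<8)|(h[...,0]>172))&(h[...,2]>120); yel=(abs(h[...,0]-29)<6)&(h[...,1]>120)&(h[...,2]>120)
for n,m in(('red',red),('yel',yel)):
    v,u=np.nonzero(m[sub]); u=u+320;v=v+165; print(n,u.min(),u.max(),v.min(),v.max(),u.mean().round(2),v.mean().round(2))
    for z in (.066,.070,.076,.083): print(z,toD(atz('wrist',(u.mean(),v.mean()),z,s)))
M=camera_params('wrist'); print('cam pos D',toD(pose('wrist',s)[2]))
```

```text
red 334 353 175 199 344.33 185.71
0.066 [-0.1224  0.038 ]
0.07 [-0.1233  0.0386]
0.076 [-0.1246  0.0396]
0.083 [-0.1261  0.0407]
yel 340 345 199 228 342.21 213.36
0.066 [-0.1228  0.0199]
0.07 [-0.1237  0.0209]
0.076 [-0.125   0.0225]
0.083 [-0.1265  0.0243]
cam pos D [-0.1638  0.0684]
```

View pics/w16c.png

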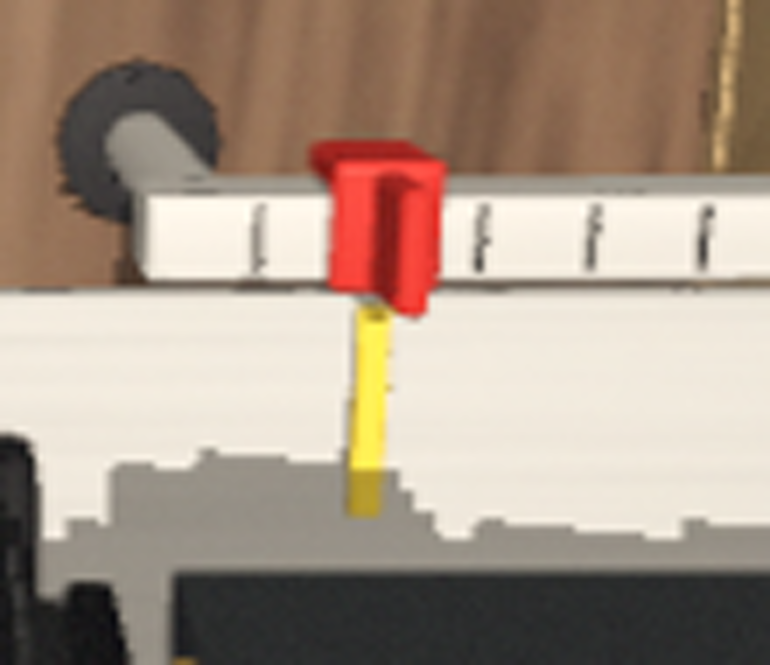

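Run:
```python
from wp import *
def toD(w): c,sn=np.cos(disp[2]),np.sin(disp[2]); d=w[:2]-disp[:2]; return np.round([c*d[0]+sn*d[1],-sn*d[0]+c*d[1]],4)
f=lambda x,y:(290+x/7-.4,155+y/7-.4)
for n,x,y,z in(('foot ctr',387,230,.072),('foot L',332,230,.072),('foot R',442,230,.072),('fin top',413,250,.083),('fin top',413,250,.085),('fin base/left',380,250,.072),('ptr top',373,315,.066),('ptr mid',367,410,.066),('ptr bot',364,505,.066)): print(n,z,toD(atz('wrist',f(x,y),z,s)))
```

```text
foot ctr 0.072 [-0.1233  0.0379]
foot L 0.072 [-0.1282  0.0379]
foot R 0.072 [-0.1185  0.0379]
fin top 0.083 [-0.1236  0.0381]
fin top 0.085 [-0.124   0.0384]
fin base/left 0.072 [-0.1239  0.0361]
ptr top 0.066 [-0.1229  0.029 ]
ptr mid 0.066 [-0.123   0.0201]
ptr bot 0.066 [-0.1228  0.0109]
```

The fin is at x = −123.5 mm and the pointer at −122.9 mm, and the clip foot measures 9.7 mm wide against 10 known. I'll pull 0.5 mm more, then check all the beads and the cup.

Request:
arm_command:
  targets:
    - [255, 0, 0, -0.5, 0, 0, 0]
    - [255, 0, 0, -0.5, 0, 0, 0]
    - [255, 0, 0, -0.5, 0, 0, 0]
    - [255, 0, 0, -0.5, 0, 0, 0]

```text
time: 18.55
ee_pos: [0.4748, 0.0814, 0.0917]
eef_rot: [-0.037, 0.705, 0.037, 0.707]
ft_force: [9.3, 0.9, -5.3]
width: 0.0115
```

```bash
python3 rec.py
python3 - <<'E'
from h import *
a=camera('scene'); save('scene','s17.png',a,(260,170,350,250),8)
t=camera('top'); save('top','t17.png',t,(235,150,305,215),10); save('top','t17b.png',t,(130,140,430,300),2.6)
save('wrist','w17.png',None,(300,120,560,280),3)
E
```

```text
18.55 [-0.785  0.141  0.561  2.013 -0.088  1.007 -0.077] [0.4748 0.0814 0.0917] [ 9.3  0.9 -5.3] 0.011547696017682192
[[ 0.003 -0.105  0.994]
 [ 0.001  0.994  0.105]
 [-1.     0.     0.003]]
```

View pics/s17.png

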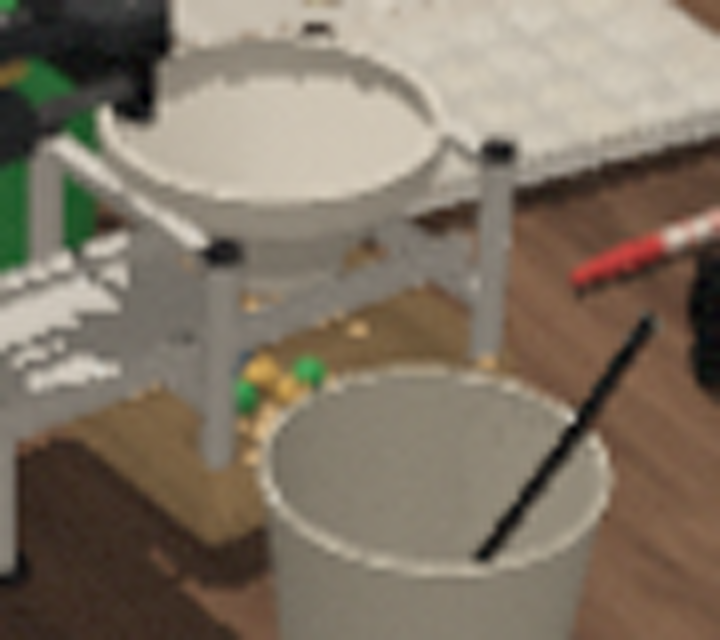

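View pics/t17.png

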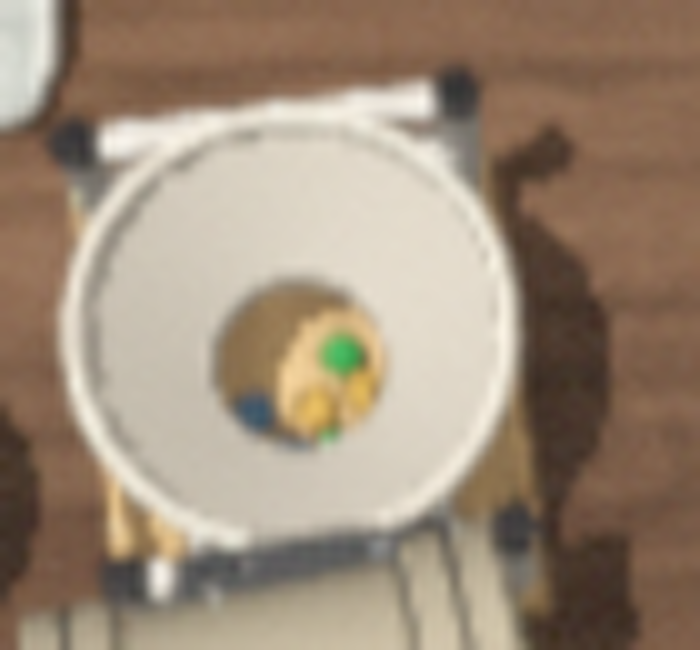

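View pics/t17b.png

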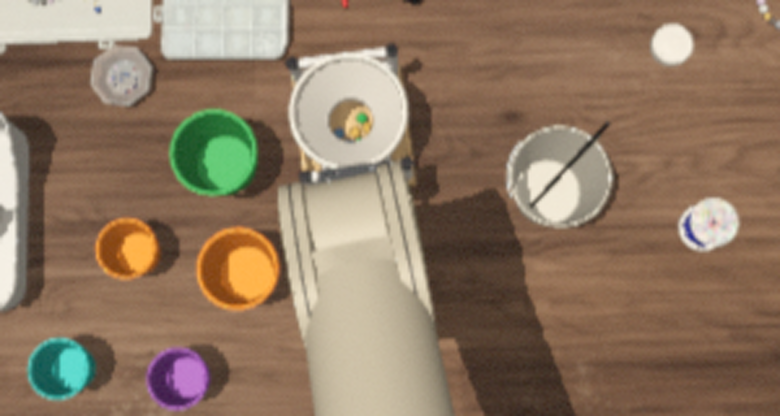

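View pics/w17.png

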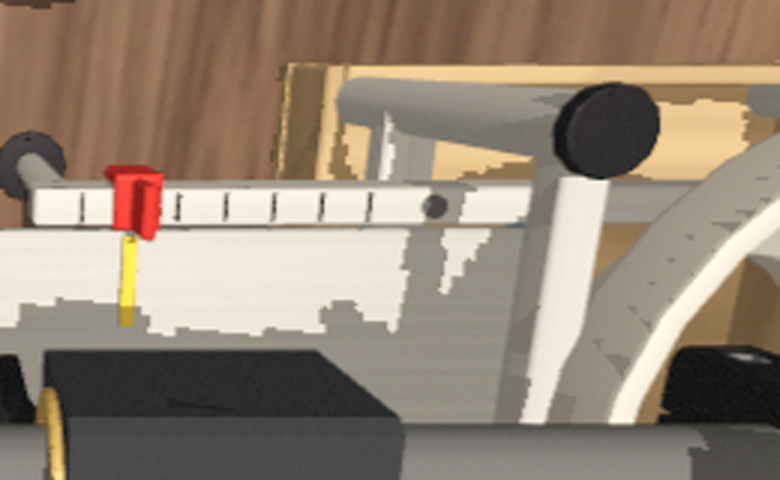

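The views show two green and two brass beads in the tray plus one clear blue. The second blue may be hidden at the throat's edge, so I'll check for it before handing in.

Run:
```python
from wp import *
def toD(w): c,sn=np.cos(disp[2]),np.sin(disp[2]); d=w[:2]-disp[:2]; return np.round([c*d[0]+sn*d[1],-sn*d[0]+c*d[1]],4)
for n,x,y in (('blue',255,410),('sliver',305,442),('green',342,353),('green2',330,434),('brass',313,410),('brass2',358,390)):
    uv=(235+x/10-.45,150+y/10-.45)
    for z in (.012,.072):
        w=atz('top',uv,z); print(n,z,toD(w),((proj('scene',w)-[260,170])*8).round(0))
a=camera('scene'); save('scene','s18.png',a,(280,205,310,232),24)
t=camera('top'); save('top','t18.png',t,(252,175,277,198),26)
```

```text
blue 0.012 [0.0021 0.0179] [235. 350.]
blue 0.072 [-0.0095  0.0154] [218. 226.]
sliver 0.012 [-0.0094  0.0043] [232. 376.]
sliver 0.072 [-0.0205  0.0025] [214. 250.]
green 0.012 [ 0.0158 -0.0098] [309. 372.]
green 0.072 [ 0.0036 -0.0111] [290. 247.]
green2 0.012 [-0.008  -0.0033] [247. 384.]
green2 0.072 [-0.0191 -0.0048] [229. 258.]
brass 0.012 [-0.0002  0.0008] [258. 373.]
brass 0.072 [-0.0117 -0.0009] [240. 247.]
brass2 0.012 [ 0.0041 -0.0132] [289. 386.]
brass2 0.072 [-0.0076 -0.0143] [271. 260.]
```

View pics/s18.png

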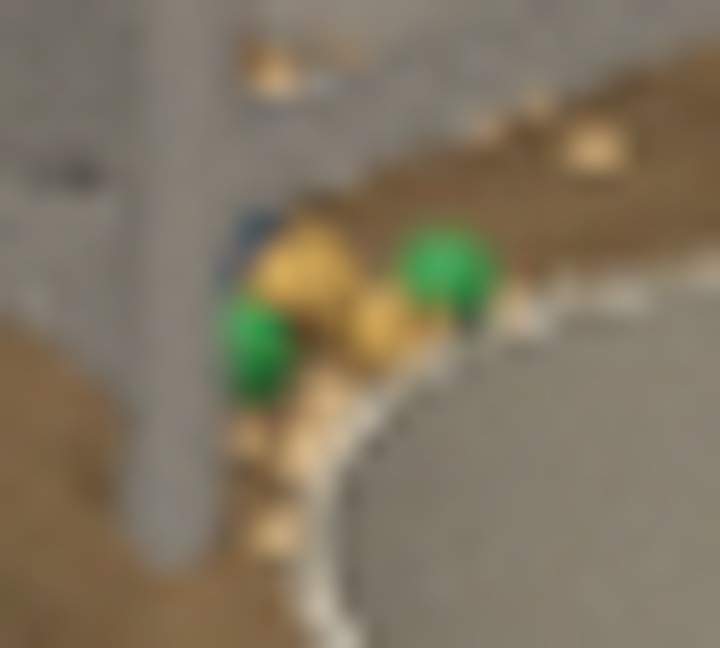

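View pics/t18.png

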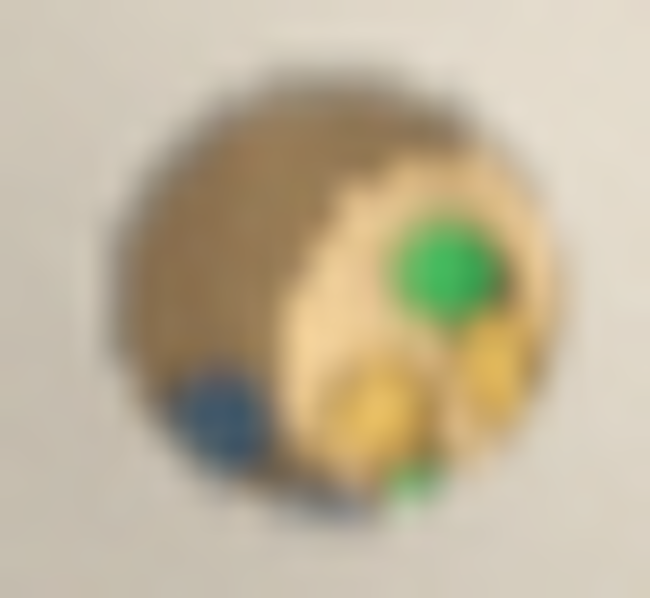

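Run:
```python
from wp import *
t=np.mean([camera('top').astype(float) for _ in range(6)],axis=0)
for v in range(190,197): print(v,[tuple(t[v,u].astype(int)) for u in range(259,270)])
a=camera('scene'); save('scene','s19.png',a,(275,200,305,230),22)
```

```text
190 [(np.int64(75), np.int64(89), np.int64(98)), (np.int64(68), np.int64(88), np.int64(102)), (np.int64(78), np.int64(91), np.int64(100)), (np.int64(142), np.int64(124), np.int64(101)), (np.int64(224), np.int64(192), np.int64(140)), (np.int64(205), np.int64(171), np.int64(110)), (np.int64(211), np.int64(173), np.int64(95)), (np.int64(231), np.int64(190), np.int64(100)), (np.int64(213), np.int64(172), np.int64(89)), (np.int64(180), np.int64(144), np.int64(84)), (np.int64(206), np.int64(172), np.int64(115))]
191 [(np.int64(79), np.int64(95), np.int64(104)), (np.int64(67), np.int64(91), np.int64(106)), (np.int64(66), np.int64(88), np.int64(100)), (np.int64(118), np.int64(108), np.int64(95)), (np.int64(196), np.int64(165), np.int64(117)), (np.int64(205), np.int64(170), np.int64(109)), (np.int64(219), np.int64(179), np.int64(99)), (np.int64(226), np.int64(185), np.int64(97)), (np.int64(205), np.int64(166), np.int64(86)), (np.int64(171), np.int64(138), np.int64(81)), (np.int64(210), np.int64(177), np.int64(125))]
192 [(np.int64(122), np.int64(123), np.int64(121)), (np.int64(84), np.int64(9
[... 1816 characters left out ...]
(191), np.int64(182), np.int64(168)), (np.int64(206), np.int64(199), np.int64(183)), (np.int64(207), np.int64(200), np.int64(185)), (np.int64(210), np.int64(202), np.int64(188))]
196 [(np.int64(198), np.int64(191), np.int64(176)), (np.int64(199), np.int64(192), np.int64(177)), (np.int64(201), np.int64(193), np.int64(178)), (np.int64(200), np.int64(193), np.int64(178)), (np.int64(201), np.int64(193), np.int64(179)), (np.int64(202), np.int64(193), np.int64(179)), (np.int64(203), np.int64(194), np.int64(180)), (np.int64(204), np.int64(196), np.int64(182)), (np.int64(207), np.int64(199), np.int64(185)), (np.int64(209), np.int64(200), np.int64(186)), (np.int64(210), np.int64(202), np.int64(187))]
```

Run:
```python
from wp import *
a=camera('scene'); save('scene','s20.png',a,(190,150,390,290),4)
h=cv2.cvtColor(a,cv2.COLOR_RGB2HSV).astype(int)
m=(abs(h[...,0]-105)<12)&(h[...,1]>70)&(h[...,2]>40); v,u=np.nonzero(m[150:300,190:400]); print(list(zip((u+190).tolist(),(v+150).tolist()))[:60])
for P_ in ((-.012,.004,.012),(-.03,.01,.012),(-.05,0,.012),(.04,.03,.012),(0,.05,.012)):
    c,sn=np.cos(disp[2]),np.sin(disp[2]); w=[disp[0]+c*P_[0]-sn*P_[1],disp[1]+sn*P_[0]+c*P_[1],P_[2]]; print(P_,((proj('scene',w)-[190,150])*4).round(0))
```

```text
[(286, 168)]
(-0.012, 0.004, 0.012) [394. 269.]
(-0.03, 0.01, 0.012) [369. 273.]
(-0.05, 0, 0.012) [355. 288.]
(0.04, 0.03, 0.012) [428. 233.]
(0, 0.05, 0.012) [370. 237.]
```

View pics/s20.png

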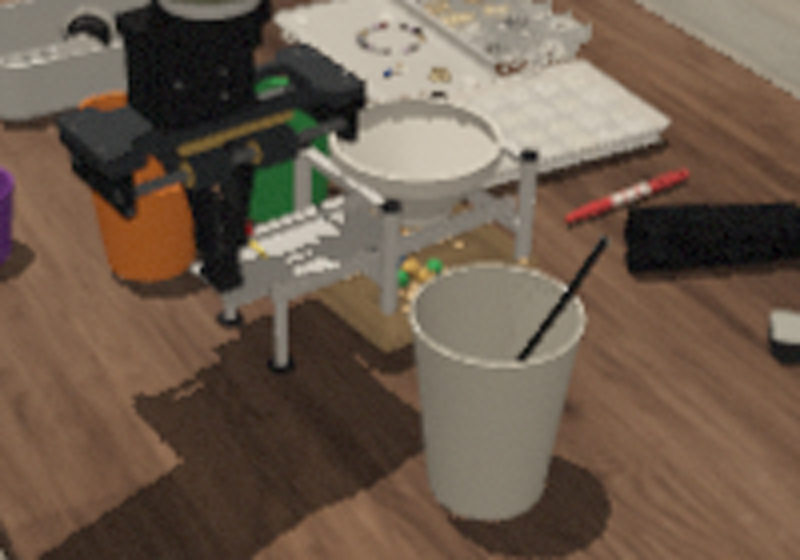

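The sixth bead, blue, is not fully visible. The bluish sliver at the throat edge puts it on the tray floor beside the others, where a post hides it from the scene camera. The throat is clear and no bead shows on the table where I can see. Handing in.

```bash
python3 rec.py; python3 -c "
from bench import close_job
print(close_job())"
```

```text
19.2 [-0.785  0.141  0.561  2.013 -0.089  1.007 -0.077] [0.4748 0.0815 0.0917] [ 9.4 -0.5 -4.4] 0.011860962855066175
[[ 0.003 -0.105  0.994]
 [ 0.001  0.994  0.105]
 [-1.     0.     0.003]]
the job is handed in; nothing more can be done
None
```

I poured the beads into the funnel with the gate shut, stood the empty cup back on its original spot, then pulled the gate to the red mark. I handed in at 19.2 s still gripping the handle; one of the six beads was not clearly seen in the tray.

- **Pour:** all six beads were seen in the funnel with the gate shut, and the cup was empty.
- **Cup and bystanders:** the cup stands upright where it started. The spool, dish and jar look unmoved in the last top view.
- **Gate:** the pointer measured about 0.6 mm short of the fin, so I pulled 0.5 mm more and did not measure again. The grip is set to 35 N, and the wrist reads about 9 N, in line with the spring force at the mark.
- **Beads in the tray:** five are clearly visible. The sixth, blue, shows only as a faint bluish sliver past the edge of the throat. Its likely place on the tray floor is hidden by a post in the scene view. The funnel and throat are clear, and no bead shows on the table, though the arm hides the area in front of the dispenser in the top view.
- **Disagreements:** the pointer-to-mark distance before the pull read 52.3 mm (wrist), 53.1 mm (scene) and 54.3 mm (top). The wrist camera also put the dispenser about 4 mm further left than the fitted pose.

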